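Make up a stitching kit and an edge-finishing kit

TASK

Make up the two leather-work kits from the stock that stands just behind and beside the two trays, not from the odds and ends further back or off to the right. The stitching kit goes in the narrow tray with two compartments: lay the awl flat in the long one, lengthwise, and stand the thread spool in the square one. The edge-finishing kit goes in the wide tray with three compartments: the sanding block flat in the largest, the foam pad flat in the middle one and the dropper bottle standing in the smallest, each fully down on the tray floor; keep the bottle upright all the while, and leave the white spool where it is.

Things in the scene. Friction and masses are not known exactly. Their poses are not given: they have to be found in the camera images.
- stitch_tray: Narrow light-wood tray with dark rubber floor, fixed, 60 (x) by 224 (y) by 8 mm high. Origin: centre of its underside; z up, y along it. Floor 2 mm, rim (5 mm thick) and rib (4 mm thick) 8 mm above the table. Two compartments, 50 mm wide in x: the long one 160 mm in y, centred at y = -27 mm; the square one 50 mm in y, centred at y = +82 mm. In the left or right half, yaw within 0.15.
- finish_tray: Wide light-wood tray with dark rubber floor, fixed, 84 (x) by 290 (y) by 8 mm high. Origin: centre of its underside; z up, y along it. Floor 2 mm, rim (5 mm) and ribs (4 mm) 8 mm above the table. Three compartments 74 mm wide in x: largest 120 mm in y, centred at y = -80 mm; middle 100 mm, at y = +34 mm; smallest 52 mm, at y = +114 mm. In the half that the narrow tray leaves, yaw within 0.15.
- awl: Awl lying on the table, handle roughly towards the robot, 140 mm long along its y, with a pear-shaped brown wooden handle at +y (28 mm thick, 63 mm long, from y = +7 to +70 mm) and a thin steel blade to -y. Origin: mid-length, underside. Grip the handle across, near y = +30 mm; about 60 g, most of it in the handle.
- awl_handle (a point): Point on the awl's axis inside the handle, at (0, +38, +14) mm in the awl's frame; axes as the awl's, y from the blade to the handle's end.
- thread_spool: Thread spool standing on end, wound with red thread between white flanges, 32 mm across, 45 mm high; round, about 30 g. Origin: centre of its underside, z up.
- sanding_block: Sanding block lying flat: reddish-brown box 57 (x) by 100 (y) by 31 mm high, about 120 g. Origin: centre of its underside, z up. Grip it across its 57 mm.
- foam_pad: Peach-coloured foam pad like a bar of soap with rounded edges, lying flat: 50 (x) by 80 (y) by 16 mm high, rigid, about 20 g. Origin: centre of its underside, z up. Grip it across its 50 mm; keep the fingertips 8 mm or more above its underside so that they clear the tray's rim.
- dropper_bottle: Small brown dropper bottle standing upright, 33 mm across up to 70 mm height, then a narrower black dropper to 102 mm; about 70 g. Origin: centre of its underside, z up. Grip the body at about 55 mm height.
- white_spool: Bystander: spool of white thread lying on its side, 40 (x) by 60 (y, its axis) by 40 mm high, behind the trays on the left. Origin: centre of its underside. To be left alone.
- snap_press: Green hand press on a board behind the stock, fixed; an obstacle only. Origin: under the press, on the table, z up. Its lever sticks out over the table: the red ball at its end, 34 mm across, hangs at (-159, 0, +327) mm, where a gripper's body or wrist can hit it; go round it.
Not all that is in view belongs to the job. Several things have the shape of the sanding_block; the one meant has the colours described above.

How it is judged:
At the end, for the whole second after the job is handed in: Each of the five things rests released on the floor of its own compartment (less than 3.5 mm off it, tilted under 0.1 rad): spool within 12 mm of the centre, block 12 x 14, pad 16 x 14, bottle 24 x 13 mm; awl lengthwise within 0.25 rad, handle point within 14 mm of the midline (x of awl_handle in the frame of stitch_tray between -0.014 and 0.014 m and y of awl_handle in the frame of stitch_tray between -0.087 and 0.033 m and z of awl_handle in the frame of stitch_tray between 0.01 and 0.02 m and angle between the y axis of awl_handle and the y axis of stitch_tray, either way round below 0.25 rad and angle between awl_handle's own y axis and vertical between 1.47 and 1.67 rad and x of thread_spool in the frame of stitch_tray between -0.012 and 0.012 m and y of thread_spool in the frame of stitch_tray between 0.07 and 0.094 m and z of thread_spool in the frame of stitch_tray between -0.002 and 0.0055 m and angle between each of thread_spool, sanding_block, foam_pad, dropper_bottle's own z axis and vertical below 0.1 rad and x of sanding_block in the frame of finish_tray between -0.012 and 0.012 m and y of sanding_block in the frame of finish_tray between -0.094 and -0.066 m and z of sanding_block in the frame of finish_tray between -0.002 and 0.0055 m and x of foam_pad in the frame of finish_tray between -0.016 and 0.016 m and y of foam_pad in the frame of finish_tray between 0.02 and 0.048 m and z of foam_pad in the frame of finish_tray between -0.002 and 0.0055 m and x of dropper_bottle in the frame of finish_tray between -0.024 and 0.024 m and y of dropper_bottle in the frame of finish_tray between 0.101 and 0.127 m and z of dropper_bottle in the frame of finish_tray between -0.002 and 0.0055 m and linear speed of each of awl, thread_spool, sanding_block, foam_pad, dropper_bottle below 0.02 m/s); the robot touches nothing.
It fails at once if the white spool is moved more than 30 mm (distance of white_spool from where it was at the start of the episode above 0.03 m).
It fails at once if the dropper bottle is tipped more than 0.6 rad (angle between dropper_bottle's own z axis and vertical above 0.6 rad).
It also fails if it takes over 136 s, if anything falls off the work surface, if the arm or the gripper's body presses on something with over 40 N, if the wrist force passes 120 N, or if a joint passes its speed limit or range.

ROBOT

A 7-joint arm with a two-finger parallel gripper is mounted at the origin on a cart in front of the work surface, level with it; the furniture and walls round the work are solid. World frame = base frame: x ahead of the robot, y to its left, z up, the work surface at z = 0. Lengths are in m, angles in rad, forces in N, time in s.
With the tool pointing down it reaches from about 0.425 to 0.875 m from the base axis. Payload 4.7 kg.
Tool frame: the origin (TCP) lies on the centre line of the jaws, within the pads' length; the fingertips stand 11 mm ahead of it and the grasp point (between the pads) lies 8 mm behind it; z points along the fingers, y is the line along which they close (so a half turn about z gives the same grasp; the last joint's range is limited). The gripper opens to 87 mm and grips with 3 to 60 N. Pads are 19 mm wide; open, the fingers measure 117 mm over their backs; the gripper's body (75 mm by 190 mm) begins 51 mm behind the grasp point.
Start: joints at [-1.183, 0.321, -0.07, 1.45, 0.023, 1.371, -0.057], TCP at [0.237, 0.605, 0.234] pointing down, gripper open.
Joint ranges: [-2.86, 2.86], [-0.3, 2.09], [-1.38, 1.24], [0.06, 2.45], [-1.56, 4.7], [0.09, 2.05], [-2.69, 2.69]. Speed limits (rad/s): [2.57, 2.57, 3.14, 3.14, 3.14, 3.14, 3.14].

INTERFACE

Orientations are given as a 3x3 rotation matrix whose columns are the frame's x, y, z axes.
In Python, from bench import bot gives the robot as it stands.
- The arm moves only by the tool arm_command, never from a script. Its argument "rows" is a list of rows, each an object with "hand": the closure, from -1 (fully open) to 1 (shut); "offset": the shift along the tool's x, y, z in cm, a list of three; "delta_rot": the turn, a rotation vector about the tool's x, y, z in degrees, a list of three. A call has 1 to 5 rows; each row shifts and turns the commanded pose from where the row before left it, along the tool's axes as they then stand; what a row does not reach is not made up. A row lasts 1/12 s, in which the tool goes at most 41.7 mm and 7.16 degrees, less where a joint would pass 70% of its speed; a pose out of reach is approached as far as the arm can. A call with a gripper value outside its range is refused whole. The fingers move at their own pace and stop on an object; the grip force is fixed at half the most. Time passes only in rows, so rows that do not move let the fingers close. It gives the time, the measured TCP pose, the force, the opening and the grip force at its end, in the units of the state.
- bot.state(): the state, without advancing time (a new reading comes with each control period).
- bot.read_camera(name): name is "side" or "top"; returns a dict with "frame" (480x640x3 uint8, red, green, blue), "K" (3x3 intrinsics, pixels), "distortion" ([k1, k2, p1, p2, k3] as OpenCV has them; the pictures are not rectified), "R" (3x3) and "t" (3): a world point X has camera coordinates R X + t. Camera axes: x right, y down, z forward; pixel columns grow to the right and rows downward; lengths in m; the calibration is good to about 2 mm. A picture is of the moment at which its call begins. There is no depth.
- bot.sign_off(): hands the job in; it is judged then, once.
The state is a dict: "time": time; "q": joint angles; "joint_vel": joint speeds; "effort": joint torques, N m; "position": TCP position; "eef_rot": TCP orientation; "wrist_force": force on the tool from outside, world axes, zero at the start; "wrist_torque": the same for the moment, N m; "finger_gap": finger opening in m; "grip_force": force on a finger pad.
Only numpy, scipy, OpenCV 4.12 (cv2) and the standard library are available. Lean on these libraries where they do the work, as an engineer would, in place of code of your own. Each camera call takes 0.05 s, during which the arm holds its last target. There are 200 camera calls.

## Working session

There is one attempt and no reset: what is moved stays moved. The work goes in short steps, Python scripts to look and compute and a tool call to move; the robot and the scene stay as the last step left them, time stands still between calls to the robot, and variables do not carry over. Pictures are saved under pics/ and viewed, at most 14 in all, crops included, and the job is handed in when it is done.

Besides the shell and the picture viewer there is one more tool, called after "Emit:" as a command line: name --argument value ..., lists and objects as JSON in quotes. arm_command: Moves the arm, as the interface text tells. Its arguments: {"type":"object","properties":{"rows":{"type":"array"}},"required":["rows"]}

```bash
mkdir -p pics
python3 - <<'E'
from bench import bot
import cv2,numpy as np
for n in("side","top"):
    c=bot.read_camera(n); cv2.imwrite(f"pics/{n}0.png",c["frame"][:,:,::-1])
    print(n,c["K"],c["distortion"],c["R"],c["t"],"C",-np.array(c["R"]).T@np.array(c["t"]))
s=bot.state();print(s)
E
```

```text
side [[466.19733374   0.         325.75312316]
 [  0.         466.19733374 235.29827562]
 [  0.           0.           1.        ]] [-0.03581334  0.          0.          0.          0.        ] [[ 0.99251533 -0.12087545 -0.01739105]
 [-0.07101193 -0.45540053 -0.88745009]
 [ 0.09935103  0.88204279 -0.46057561]] [-6.27718303e-01  6.79084361e-04  1.53658393e+00] C [ 0.47040706 -1.43089925  0.69739905]
top [[442.29861552   0.         317.25570924]
 [  0.         442.29861552 236.44474238]
 [  0.           0.           1.        ]] [0.00431712 0.         0.         0.         0.        ] [[-0.02091525 -0.99967809  0.0143621 ]
 [-0.9954908   0.01949394 -0.09283345]
 [ 0.09252359 -0.01623897 -0.99557806]] [-0.14464964  0.62989598  1.31879544] C [ 0.50201058 -0.13546635  1.3735167 ]
{'time': 0.1, 'q': array([-1.18289153,  0.3217316 , -0.07008961,  1.45153022,  0.02264556,
        1.37078843, -0.05690903]), 'joint_vel': array([ 0.00094178, -0.00173832, -0.00151644, -0.00136644, -0.00047147,
        0.00157622, -0.00022883]), 'effort': array([-8.33757485e-05, -4.92571199e+01, -4.05656286e-01, -3.13401675e+01,
       -6.40909933e-02,  3.94037808e-02,  6.93749826e-05]), 'position': array([0.23724129, 0.60466235, 0.23259357]), 'eef_rot': array([[-9.30956459e-01,  3.65129891e-01, -4.82744551e-04],
       [ 3.65130186e-01,  9.30955094e-01, -1.59994617e-03],
       [-1.34774671e-04, -1.66574483e-03, -9.99998604e-01]]), 'wrist_force': array([0.40982869, 0.58795668, 0.20178358]), 'wrist_torque': array([ 0.03006046,  0.02985649, -0.02974094]), 'grip_force': 0.0, 'finger_gap': 0.08700150365223737}
```

View pics/top0.png

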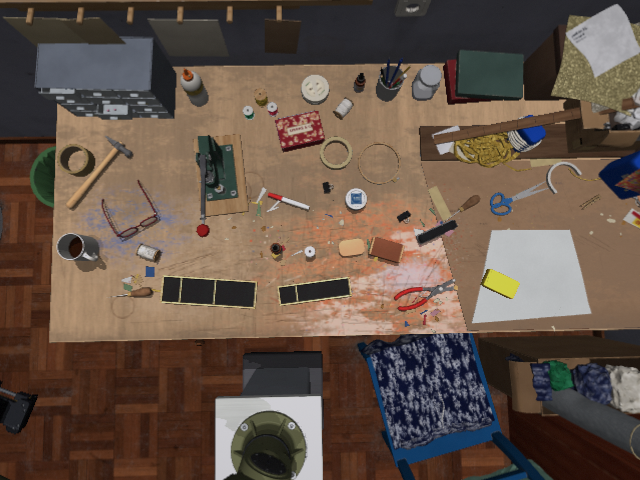

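View pics/side0.png

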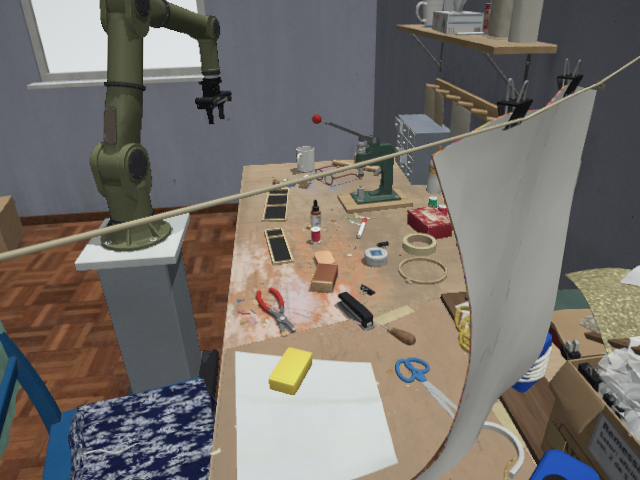

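Run:
```python
import cv2,numpy as np
t=cv2.imread("pics/top0.png")
a=cv2.resize(t[225:325,100:260],None,fx=5,fy=5,interpolation=2)[:, :800]
b=cv2.resize(t[225:325,260:420],None,fx=5,fy=5,interpolation=2)
c=np.vstack([cv2.resize(a,(640,300)) ,cv2.resize(b,(640,300))])
cv2.imwrite("pics/c1.png",np.vstack([cv2.resize(t[230:310,100:260],(600,300),interpolation=2),cv2.resize(t[230:310,260:420],(600,300),interpolation=2)]))
```

```text
(no output)
```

View pics/c1.png

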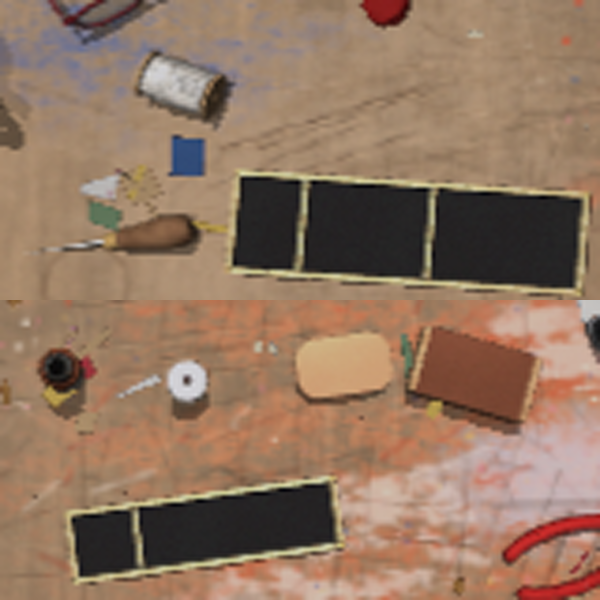

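The stock shows clearly in the c1 crop:
- Wide tray at full-frame (210,292) and narrow tray at (315,291).
- Awl at (111–153,292). The handle is on the right, towards the robot. The other awl, at (465,205), is further back.
- Bottle at (277,249), white-topped spool at (310,251) and foam pad at (351,247).
- Sanding block at (386,249), reddish-brown. The yellow one at (500,283), the black one at (436,232) and the patterned red box are ruled out by colour and position.
- White spool at (148,253).

Next I measure them.

```bash
cat > h.py <<'E'
from bench import bot
import cv2,numpy as np
def cam(n):
    c=bot.read_camera(n)
    for k in("K","distortion","R","t"): c[k]=np.array(c[k],float)
    return c
def rays(c,uv):
    p=cv2.undistortPoints(np.array(uv,float).reshape(-1,1,2),c["K"],c["distortion"]).reshape(-1,2)
    return -c["R"].T@c["t"], np.c_[p,np.ones(len(p))]@c["R"]
def plane(c,uv,z):
    C,d=rays(c,uv); return C+d*((z-C[2])/d[:,2])[:,None]
def proj(c,X):
    return cv2.projectPoints(np.array(X,float).reshape(-1,3),cv2.Rodrigues(c["R"])[0],c["t"],c["K"],c["distortion"])[0].reshape(-1,2)
def two(a,ua,b,ub):
    C,d=rays(a,[ua]);E,e=rays(b,[ub]);d=d[0];e=e[0]
    s=np.linalg.lstsq(np.c_[d,-e],E-C,rcond=None)[0]
    return (C+d*s[0]+E+e*s[1])/2, np.linalg.norm(C+d*s[0]-E-e*s[1])
def blobs(c,mask,roi,z,amin=15):
    x0,y0,x1,y1=roi; m=np.zeros(mask.shape,np.uint8); m[y0:y1,x0:x1]=mask[y0:y1,x0:x1]
    out=[]
    for k in cv2.findContours(m,cv2.RETR_EXTERNAL,cv2.CHAIN_APPROX_NONE)[0]:
        if cv2.contourArea(k)<amin: continue
        M=cv2.moments(k); uv=(M['m10']/M['m00'],M['m01']/M['m00'])
        P=plane(c,k.reshape(-1,2),z)[:,:2]*1000
        r=cv2.minAreaRect(P.astype(np.float32)); w,h=r[1]; a=r[2]
        if w>h: a-=90      # angle of long side from world y
        a=(a+90)%180-90
        out.append((np.round(uv,1),np.round(r[0]),np.round(sorted(r[1])),round(a,1)))
    return out
E
python3 - <<'E'
from h import *
c=cam("top"); f=c["frame"]; hsv=cv2.cvtColor(f,cv2.COLOR_RGB2HSV).astype(int); H,S,V=hsv[...,0],hsv[...,1],hsv[...,2]
for n,p in dict(tfloor=(230,292),rim=(258,295),block=(386,249),blockend=(371,246),pad=(351,247),spool=(310,248),bot=(275,248),awl=(145,291),blade=(120,293),table=(330,265),tab2=(160,310),shadow=(384,262)).items(): print(n,hsv[p[1],p[0]])
print("dark",*blobs(c,(V<60).astype(np.uint8),(150,265,360,320),.004),sep="\n")
print("block",*blobs(c,((H<9)&(S>130)&(V>70)&(V<150)).astype(np.uint8),(362,230,412,268),.031),sep="\n")
print("pad",*blobs(c,((V>170)&(S>80)).astype(np.uint8),(335,232,368,262),.012),sep="\n")
print("spool",*blobs(c,((V>150)&(S<50)).astype(np.uint8),(300,240,320,262),.045),sep="\n")
print("bot",*blobs(c,((V<45)).astype(np.uint8),(265,235,290,262),.102,8),sep="\n")
print("awl",*blobs(c,((S>100)&(V<130)&(H<20)).astype(np.uint8),(122,280,156,300),.014),sep="\n")
E
```

```text
tfloor [ 0  0 36]
rim [ 15  92 153]
block [  9 149 123]
blockend [ 16 103 184]
pad [ 16 103 205]
spool [132   6 212]
bot [ 0  0 12]
awl [ 12 124 132]
blade [ 15  89 164]
table [ 12 118 171]
tab2 [ 15  86 174]
shadow [  9 138 177]
dark
(array([287.3, 294.1]), array([453., -62.]), array([47., 48.]), -83.6)
(array([234.2, 293.1]), array([460., 100.]), array([ 73., 117.]), -5.0)
(array([322.5, 289.4]), array([ 465., -171.]), array([ 48., 157.]), 6.4)
(array([197. , 290.7]), array([470., 214.]), array([73., 97.]), -5.0)
(array([170.7, 289. ]), array([477., 294.]), array([48., 73.]), 84.9)
block
(array([386., 249.]), array([ 584., -366.]), array([55., 83.]), -17.1)
pad
(array([341.4, 258.8]), array([ 560., -232.]), array([18., 43.]), -1.2)
(array([351.3, 243.2]), array([ 605., -262.]), array([71., 99.]), -1.1)
spool
(array([309.4, 250.8]), array([ 582., -133.]), array([27., 30.]), 88.9)
bot
(array([275. , 248.4]), array([589., -35.]), array([14., 17.]), 89.3)
awl
(array([141.5, 291.6]), array([472., 386.]), array([25., 72.]), 1.9)
```

Run:
```python
from h import *
c=cam("top"); s=cam("side"); 
print("ball",two(c,(203,230),s,(317,118)))
f=c["frame"]; H,S,V=[x.astype(int) for x in cv2.split(cv2.cvtColor(f,cv2.COLOR_RGB2HSV))]
m=((H>=14)&(H<=18)&(S>85)&(S<118)&(V>185)).astype(np.uint8)
m=cv2.morphologyEx(m,cv2.MORPH_OPEN,np.ones((3,3),np.uint8))
print("pad",*blobs(c,m,(332,228,370,262),.016),sep="\n")
m=((S>100)&(V>75)&(V<150)&(H>7)&(H<15)).astype(np.uint8)
print("awl",*blobs(c,m,(122,280,156,300),.014),sep="\n")
print("tip,end",plane(c,[(111,296.7),(153.3,291.3)],.014))
# side check: reproject
for n,P in dict(block=(.584,-.366,.031),pad=(.584,-.26,.016),spool=(.582,-.133,.045),bot=(.589,-.035,.102),tray=(.465,-.171,.002),ft=(.460,.1,.002),awl=(.472,.386,.014)).items(): print(n,proj(s,P).round(0))
a=cv2.resize(s["frame"][180:300,250:350],(600,600*120//100),interpolation=2)[:600,:,::-1]
cv2.imwrite("pics/c2.png",cv2.resize(s["frame"][180:300,240:360],(600,600),interpolation=2)[:,:,::-1])
```

```text
ball (array([0.62129151, 0.11687692, 0.33098647]), np.float64(0.003649733330889998))
pad
(array([351.6, 247.2]), array([ 593., -262.]), array([45., 77.]), 8.3)
awl
(array([140.7, 291.4]), array([470., 382.]), array([23., 56.]), 17.4)
tip,end [[0.45752    0.4701689  0.014     ]
 [0.4709757  0.34326831 0.014     ]]
block [[324. 272.]]
pad [[320. 257.]]
spool [[315. 229.]]
bot [[313. 200.]]
tray [[278. 250.]]
ft [[275. 213.]]
awl [[276. 182.]]
```

View pics/c2.png

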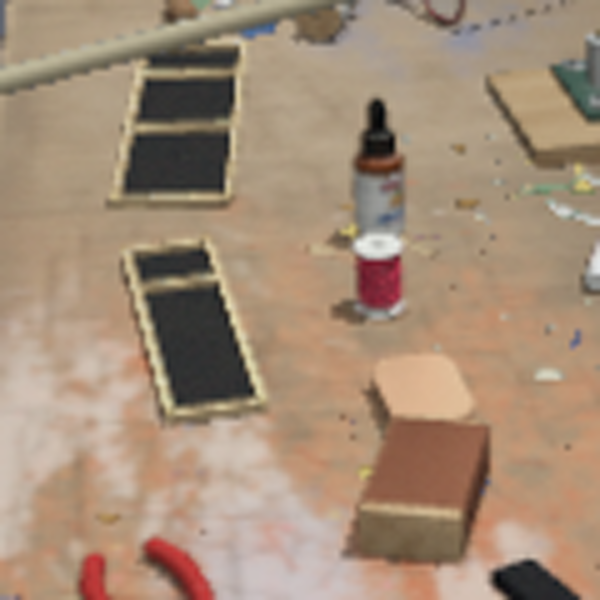

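Block, pad, spool and bottle agree in both views. The side crop shows the bottle at about (315,206), the red spool at (316,234), the pad at (324,257) and the red-brown block at (325,273). The tray compartment spacings match the sizes given. I start by turning the tool to the awl's yaw of about 6°.

Emit:
arm_command --rows '[{"hand": -1, "offset": [0, 0, 0], "delta_rot": [0, 0, 7]}, {"hand": -1, "offset": [0, 0, 0], "delta_rot": [0, 0, 7]}, {"hand": -1, "offset": [0, 0, 0], "delta_rot": [0, 0, 7]}, {"hand": -1, "offset": [0, 0, 0], "delta_rot": [0, 0, 7]}, {"hand": -1, "offset": [0, 0, 0], "delta_rot": [0, 0, 7]}]'

```text
time: 0.67
position: [0.2373, 0.605, 0.2334]
eef_rot: [[-0.548, 0.836, -0.0], [0.836, 0.548, -0.0], [-0.0, -0.0, -1.0]]
wrist_force: [-0.7, 0.5, -0.5]
finger_gap: 0.087
grip_force: 0.0
```

Emit:
arm_command --rows '[{"hand": -1, "offset": [0, 0, 0], "delta_rot": [0, 0, 7]}, {"hand": -1, "offset": [0, 0, 0], "delta_rot": [0, 0, 7]}, {"hand": -1, "offset": [0, 0, 0], "delta_rot": [0, 0, 7]}, {"hand": -1, "offset": [0, 0, 0], "delta_rot": [0, 0, 6.6]}, {"hand": -1, "offset": [0, 0, 0], "delta_rot": [0, 0, 0]}]'

```text
time: 1.08
position: [0.2373, 0.605, 0.2334]
eef_rot: [[-0.101, 0.995, 0.0], [0.995, 0.101, -0.0], [-0.0, 0.0, -1.0]]
wrist_force: [-0.7, -0.5, -0.5]
finger_gap: 0.0868
grip_force: 0.0
```

Emit:
arm_command --rows '[{"hand": -1, "offset": [-2.45, 2.08, 1.1], "delta_rot": [0, 0, 0]}, {"hand": -1, "offset": [-2.45, 2.08, 1.1], "delta_rot": [0, 0, 0]}, {"hand": -1, "offset": [-2.45, 2.08, 1.1], "delta_rot": [0, 0, 0]}, {"hand": -1, "offset": [-2.45, 2.08, 1.1], "delta_rot": [0, 0, 0]}, {"hand": -1, "offset": [-2.45, 2.08, 1.1], "delta_rot": [0, 0, 0]}]'

```text
time: 1.5
position: [0.3544, 0.493, 0.1781]
eef_rot: [[-0.108, 0.994, 0.0], [0.994, 0.108, 0.0], [0.0, 0.0, -1.0]]
wrist_force: [0.2, -0.3, 0.3]
finger_gap: 0.0869
grip_force: 0.0
```

Emit:
arm_command --rows '[{"hand": -1, "offset": [-2.45, 2.08, 1.1], "delta_rot": [0, 0, 0]}, {"hand": -1, "offset": [-2.45, 2.08, 1.1], "delta_rot": [0, 0, 0]}, {"hand": -1, "offset": [-2.45, 2.08, 1.1], "delta_rot": [0, 0, 0]}, {"hand": -1, "offset": [-2.45, 2.08, 1.1], "delta_rot": [0, 0, 0]}, {"hand": -1, "offset": [-2.45, 2.08, 1.1], "delta_rot": [0, 0, 0]}]'

```text
time: 1.92
position: [0.4707, 0.382, 0.1232]
eef_rot: [[-0.108, 0.994, 0.0], [0.994, 0.108, 0.0], [0.0, 0.0, -1.0]]
wrist_force: [0.2, 0.6, -0.5]
finger_gap: 0.0869
grip_force: 0.0
```

Emit:
arm_command --rows '[{"hand": -1, "offset": [0, 0, 0], "delta_rot": [0, 0, 0]}]'

```text
time: 2.0
position: [0.475, 0.3746, 0.1213]
eef_rot: [[-0.097, 0.995, 0.001], [0.995, 0.097, -0.007], [-0.007, 0.0, -1.0]]
wrist_force: [0.1, -1.6, 0.0]
finger_gap: 0.0867
grip_force: 0.0
```

Run:
```python
from h import *
c=cam("side");p=proj(c,[[.469,.375,.014]])[0].astype(int);print(p,bot.state()["position"])
t=cam("top")["frame"]
A=cv2.resize(c["frame"][140:220,220:340],(600,400),interpolation=2);cv2.imwrite("pics/a1.png",A[:,:,::-1])
```

```text
[275 182] [0.47266617 0.37810598 0.12220969]
```

View pics/a1.png

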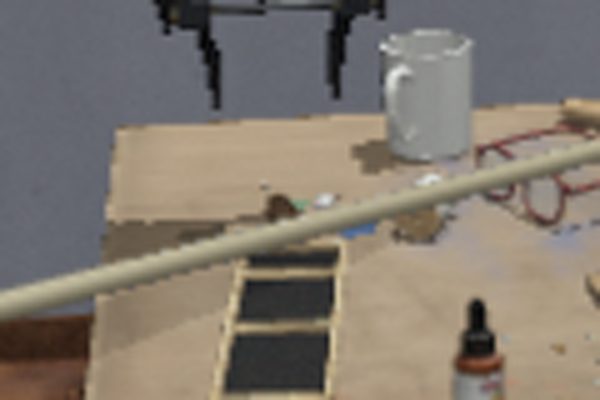

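The side crop shows the jaws at columns 263–287, centred at 275. The awl's handle end is between them at (276,181). Descending to the handle.

Emit:
arm_command --rows '[{"hand": -1, "offset": [0, -0.1, 2], "delta_rot": [0, 0, 0]}, {"hand": -1, "offset": [0, -0.1, 2], "delta_rot": [0, 0, 0]}, {"hand": -1, "offset": [0, 0, 2], "delta_rot": [0, 0, 0]}, {"hand": -1, "offset": [0, 0, 2], "delta_rot": [0, 0, 0]}, {"hand": -1, "offset": [0, 0, 0], "delta_rot": [0, 0, 0]}]'

```text
time: 2.52
position: [0.4641, 0.3829, 0.0399]
eef_rot: [[-0.109, 0.994, -0.006], [0.994, 0.109, -0.004], [-0.003, -0.006, -1.0]]
wrist_force: [-0.8, -1.4, -1.1]
finger_gap: 0.087
grip_force: 0.0
```

Emit:
arm_command --rows '[{"hand": -1, "offset": [0, 0, 1], "delta_rot": [0, 0, 0]}, {"hand": -1, "offset": [0, 0, 1], "delta_rot": [0, 0, 0]}, {"hand": -1, "offset": [0, 0, 0.2], "delta_rot": [0, 0, 0]}, {"hand": -1, "offset": [0, 0, 0], "delta_rot": [0, 0, 0]}, {"hand": -1, "offset": [0, 0, 0], "delta_rot": [0, 0, 0]}]'

```text
time: 2.93
position: [0.4681, 0.3833, 0.0222]
eef_rot: [[-0.105, 0.995, 0.001], [0.995, 0.105, 0.001], [0.001, 0.001, -1.0]]
wrist_force: [0.9, 0.3, 0.0]
finger_gap: 0.0869
grip_force: 0.0
```

Emit:
arm_command --rows '[{"hand": 1, "offset": [0, 0, 0], "delta_rot": [0, 0, 0]}, {"hand": 1, "offset": [0, 0, 0], "delta_rot": [0, 0, 0]}, {"hand": 1, "offset": [0, 0, 0], "delta_rot": [0, 0, 0]}, {"hand": 1, "offset": [0, 0, 0], "delta_rot": [0, 0, 0]}, {"hand": 1, "offset": [0, 0, 0], "delta_rot": [0, 0, 0]}]'

```text
time: 3.35
position: [0.4679, 0.383, 0.0218]
eef_rot: [[-0.104, 0.995, 0.0], [0.995, 0.104, 0.0], [0.0, 0.0, -1.0]]
wrist_force: [0.2, -0.0, 0.2]
finger_gap: 0.0614
grip_force: 0.0
```

Emit:
arm_command --rows '[{"hand": 1, "offset": [0, 0, 0], "delta_rot": [0, 0, 0]}, {"hand": 1, "offset": [0, 0, 0], "delta_rot": [0, 0, 0]}, {"hand": 1, "offset": [0, 0, 0], "delta_rot": [0, 0, 0]}, {"hand": 1, "offset": [0, 0, 0], "delta_rot": [0, 0, 0]}, {"hand": 1, "offset": [0, 0, 0], "delta_rot": [0, 0, 0]}]'

```text
time: 3.77
position: [0.4679, 0.383, 0.0216]
eef_rot: [[-0.104, 0.995, 0.0], [0.995, 0.104, 0.0], [0.0, 0.0, -1.0]]
wrist_force: [0.1, 0.8, 0.5]
finger_gap: 0.0286
grip_force: 0.0
```

Emit:
arm_command --rows '[{"hand": 1, "offset": [0, 0, 0], "delta_rot": [0, 0, 0]}, {"hand": 1, "offset": [0, 0, 0], "delta_rot": [0, 0, 0]}, {"hand": 1, "offset": [0, 0, 0], "delta_rot": [0, 0, 0]}, {"hand": 1, "offset": [0, 0, -0.5], "delta_rot": [0, 0, 0]}, {"hand": 1, "offset": [0, 0, -1], "delta_rot": [0, 0, 0]}]'

```text
time: 4.18
position: [0.4668, 0.3821, 0.0357]
eef_rot: [[-0.104, 0.995, -0.002], [0.995, 0.104, -0.002], [-0.002, -0.002, -1.0]]
wrist_force: [-1.8, 0.1, -1.0]
finger_gap: 0.0239
grip_force: 29.8
```

Emit:
arm_command --rows '[{"hand": 1, "offset": [0, 0, -2], "delta_rot": [0, 0, 0]}, {"hand": 1, "offset": [0, 0, -2], "delta_rot": [0, 0, 0]}, {"hand": 1, "offset": [0, 0, -2], "delta_rot": [0, 0, 0]}, {"hand": 1, "offset": [0, 0, -2], "delta_rot": [0, 0, 0]}, {"hand": 1, "offset": [0, 0, -0.5], "delta_rot": [0, 0, 0]}]'

```text
time: 4.6
position: [0.4697, 0.3845, 0.1263]
eef_rot: [[-0.104, 0.995, 0.005], [0.995, 0.104, 0.005], [0.004, 0.005, -1.0]]
wrist_force: [0.9, 0.0, 0.2]
finger_gap: 0.0237
grip_force: 29.8
```

Emit:
arm_command --rows '[{"hand": 1, "offset": [-2, -0.2, 0], "delta_rot": [0, 0, 0]}, {"hand": 1, "offset": [-4, -0.41, 0], "delta_rot": [0, 0, 0]}, {"hand": 1, "offset": [-4, -0.41, 0], "delta_rot": [0, 0, 0]}, {"hand": 1, "offset": [-4, -0.41, 0], "delta_rot": [0, 0, 0]}, {"hand": 1, "offset": [-4, -0.41, 0], "delta_rot": [0, 0, 0]}]'

```text
time: 5.02
position: [0.4678, 0.2002, 0.1214]
eef_rot: [[-0.105, 0.994, -0.0], [0.994, 0.105, 0.0], [0.0, -0.0, -1.0]]
wrist_force: [0.3, -0.3, -1.2]
finger_gap: 0.0238
grip_force: 29.8
```

Emit:
arm_command --rows '[{"hand": 1, "offset": [-4, -0.41, 0], "delta_rot": [0, 0, 0]}, {"hand": 1, "offset": [-4, -0.41, 0], "delta_rot": [0, 0, 0]}, {"hand": 1, "offset": [-4, -0.41, 0], "delta_rot": [0, 0, 0]}, {"hand": 1, "offset": [-4, -0.41, 0], "delta_rot": [0, 0, 0]}, {"hand": 1, "offset": [-4, -0.41, 0], "delta_rot": [0, 0, 0]}]'

```text
time: 5.43
position: [0.4681, -0.0009, 0.1216]
eef_rot: [[-0.104, 0.995, 0.0], [0.995, 0.104, 0.001], [0.001, 0.001, -1.0]]
wrist_force: [1.5, 0.6, -0.2]
finger_gap: 0.0238
grip_force: 29.8
```

Emit:
arm_command --rows '[{"hand": 1, "offset": [-4, -0.41, 0], "delta_rot": [0, 0, 0]}, {"hand": 1, "offset": [-4, -0.41, 0], "delta_rot": [0, 0, 0]}, {"hand": 1, "offset": [-4, -0.41, 0], "delta_rot": [0, 0, 0]}, {"hand": 1, "offset": [-4, -0.41, 0], "delta_rot": [0, 0, 0]}, {"hand": 1, "offset": [-3, -0.3, 0], "delta_rot": [0, 0, 0]}]'

```text
time: 5.85
position: [0.4684, -0.1937, 0.1219]
eef_rot: [[-0.102, 0.995, 0.001], [0.995, 0.102, -0.001], [-0.001, 0.001, -1.0]]
wrist_force: [-0.1, -0.5, -1.2]
finger_gap: 0.0238
grip_force: 29.8
```

Emit:
arm_command --rows '[{"hand": 1, "offset": [-1.4, -0.15, 0], "delta_rot": [0, 0, 0]}, {"hand": 1, "offset": [0, 0, 0], "delta_rot": [0, 0, 0]}, {"hand": 1, "offset": [0, 0, 0], "delta_rot": [0, 0, 0]}, {"hand": 1, "offset": [0, 0, 0], "delta_rot": [0, 0, 0]}, {"hand": 1, "offset": [0, 0, 0], "delta_rot": [0, 0, 0]}]'

```text
time: 6.27
position: [0.4695, -0.2022, 0.1214]
eef_rot: [[-0.107, 0.994, -0.0], [0.994, 0.107, 0.001], [0.001, -0.0, -1.0]]
wrist_force: [-0.4, -0.1, -1.0]
finger_gap: 0.024
grip_force: 29.8
```

Run:
```python
from h import *
t=cam("top")["frame"];s=cam("side")["frame"]
A=np.hstack([cv2.resize(t[230:330,270:395],(400,320),interpolation=2),cv2.resize(s[190:290,220:345],(400,320),interpolation=2)]);cv2.imwrite("pics/a2.png",A[:,:,::-1]);print(bot.state()["position"])
```

```text
[ 0.46950758 -0.20252908  0.12147998]
```

View pics/a2.png

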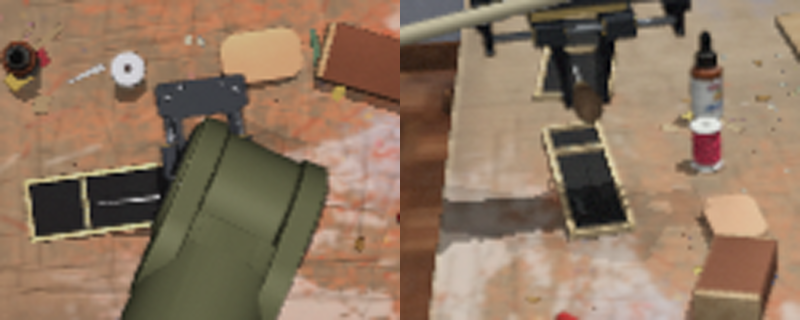

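The awl is held level. In the top view the blade tip is at about (300.6,293.4), close to the rib. In the side view the handle end is at (279,226). I check this by ray casting.

Run:
```python
from h import *
t=cam("top");s=cam("side")
T=plane(t,[(300.6,293.4),(320,292.8)],.114);print("tip,blade",T)
o=np.array([.462,-.144]);R=np.array([[.994,-.11],[.11,.994]])
print("tray frame",(T[:,:2]-o)@R)
for y in(-.23,-.24,-.25,-.26):print(y,proj(s,[.473,y,.114]).round(1))
```

```text
tip,blade [[ 0.45844379 -0.10558845  0.114     ]
 [ 0.45895136 -0.16042059  0.114     ]]
tray frame [[ 0.0006904   0.03857226]
 [-0.00483662 -0.01598672]]
-0.23 [[279.3 225. ]]
-0.24 [[279.4 226.5]]
-0.25 [[279.5 228.1]]
-0.26 [[279.6 229.7]]
```

Emit:
arm_command --rows '[{"hand": 1, "offset": [0.3, 0, 2], "delta_rot": [0, 0, 0]}, {"hand": 1, "offset": [0, 0, 2], "delta_rot": [0, 0, 0]}, {"hand": 1, "offset": [0, 0, 2], "delta_rot": [0, 0, 0]}, {"hand": 1, "offset": [0, 0, 1.5], "delta_rot": [0, 0, 0]}, {"hand": 1, "offset": [0, 0, 1], "delta_rot": [0, 0, 0]}]'

```text
time: 6.88
position: [0.4681, -0.2003, 0.035]
eef_rot: [[-0.105, 0.994, -0.002], [0.994, 0.105, 0.001], [0.001, -0.002, -1.0]]
wrist_force: [0.3, -0.2, -0.8]
finger_gap: 0.0238
grip_force: 29.8
```

Emit:
arm_command --rows '[{"hand": 1, "offset": [0, 0, 0.6], "delta_rot": [0, 0, 0]}, {"hand": 1, "offset": [0, 0, 0.4], "delta_rot": [0, 0, 0]}, {"hand": 1, "offset": [0, 0, 0.2], "delta_rot": [0, 0, 0]}, {"hand": 1, "offset": [0, 0, 0], "delta_rot": [0, 0, 0]}, {"hand": 1, "offset": [0, 0, 0], "delta_rot": [0, 0, 0]}]'

```text
time: 7.3
position: [0.4695, -0.2013, 0.0252]
eef_rot: [[-0.104, 0.995, 0.001], [0.995, 0.104, -0.0], [-0.0, 0.001, -1.0]]
wrist_force: [-0.6, 0.4, -1.0]
finger_gap: 0.024
grip_force: 29.8
```

Emit:
arm_command --rows '[{"hand": 1, "offset": [0, 0, 0.12], "delta_rot": [0, 0, 0]}, {"hand": 1, "offset": [0, 0, 0], "delta_rot": [0, 0, 0]}, {"hand": -1, "offset": [0, 0, 0], "delta_rot": [0, 0, 0]}, {"hand": -1, "offset": [0, 0, 0], "delta_rot": [0, 0, 0]}, {"hand": -1, "offset": [0, 0, 0], "delta_rot": [0, 0, 0]}]'

```text
time: 7.72
position: [0.4691, -0.2012, 0.0236]
eef_rot: [[-0.104, 0.995, 0.001], [0.995, 0.104, 0.0], [-0.0, 0.001, -1.0]]
wrist_force: [-0.2, -0.2, 0.6]
finger_gap: 0.0366
grip_force: 0.0
```

Emit:
arm_command --rows '[{"hand": -1, "offset": [0, 0, 0], "delta_rot": [0, 0, 0]}, {"hand": -1, "offset": [0, 0, -1], "delta_rot": [0, 0, 0]}, {"hand": -1, "offset": [0, 0, -3], "delta_rot": [0, 0, 0]}, {"hand": -1, "offset": [0, 0, -3], "delta_rot": [0, 0, 0]}, {"hand": -1, "offset": [0, 0, -3], "delta_rot": [0, 0, 0]}]'

```text
time: 8.13
position: [0.4684, -0.2014, 0.125]
eef_rot: [[-0.103, 0.995, -0.001], [0.995, 0.103, -0.0], [-0.0, -0.001, -1.0]]
wrist_force: [0.7, -0.1, -0.0]
finger_gap: 0.0693
grip_force: 0.0
```

Emit:
arm_command --rows '[{"hand": -1, "offset": [0.8, 1.8, 0], "delta_rot": [0, 0, 0]}, {"hand": -1, "offset": [1.4, 3.0, 0], "delta_rot": [0, 0, 0]}, {"hand": -1, "offset": [1.4, 3.0, 0], "delta_rot": [0, 0, 0]}, {"hand": -1, "offset": [1.3, 2.8, 0], "delta_rot": [0, 0, 0]}, {"hand": -1, "offset": [0.7, 1.5, 0], "delta_rot": [0, 0, 0]}]'

```text
time: 8.55
position: [0.5867, -0.1294, 0.1242]
eef_rot: [[-0.108, 0.994, 0.002], [0.994, 0.108, 0.001], [0.001, 0.002, -1.0]]
wrist_force: [0.5, -0.5, 0.4]
finger_gap: 0.0865
grip_force: 0.0
```

Emit:
arm_command --rows '[{"hand": -1, "offset": [0, 0, 0], "delta_rot": [0, 0, 0]}, {"hand": -1, "offset": [0, 0, 1.5], "delta_rot": [0, 0, 0]}, {"hand": -1, "offset": [0, 0, 2], "delta_rot": [0, 0, 0]}, {"hand": -1, "offset": [0, 0, 1], "delta_rot": [0, 0, 0]}, {"hand": -1, "offset": [0, 0, 0], "delta_rot": [0, 0, 0]}]'

```text
time: 8.97
position: [0.581, -0.133, 0.0764]
eef_rot: [[-0.103, 0.995, -0.005], [0.995, 0.103, 0.0], [0.001, -0.005, -1.0]]
wrist_force: [-1.0, -0.4, 0.2]
finger_gap: 0.0868
grip_force: 0.0
```

Run:
```python
from h import *
t=cam("top")["frame"];s=cam("side")["frame"]
A=np.hstack([cv2.resize(t[230:330,270:395],(400,320),interpolation=2),cv2.resize(s[190:290,220:345],(400,320),interpolation=2)]);cv2.imwrite("pics/a3.png",A[:,:,::-1]);print(bot.state()["position"])
```

```text
[ 0.58300953 -0.13337448  0.07878726]
```

View pics/a3.png

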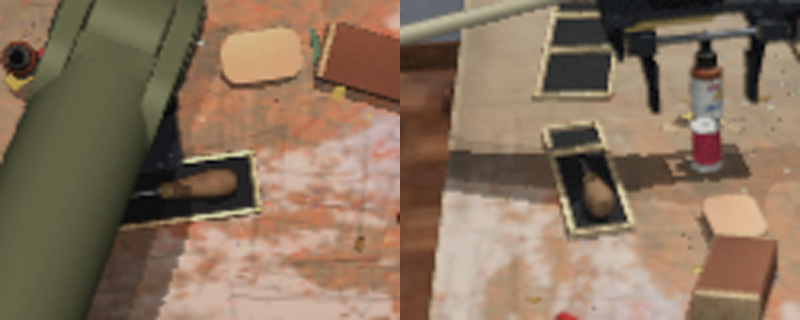

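The awl lies in the long compartment, handle at top crop (205,183). The jaws straddle the spool, at side crop columns 655 and 755 with the spool at 706.

Emit:
arm_command --rows '[{"hand": -1, "offset": [0, 0, 1.5], "delta_rot": [0, 0, 0]}, {"hand": -1, "offset": [0, 0, 1.5], "delta_rot": [0, 0, 0]}, {"hand": -1, "offset": [0, 0, 1.2], "delta_rot": [0, 0, 0]}, {"hand": -1, "offset": [0, 0, 0.7], "delta_rot": [0, 0, 0]}, {"hand": 1, "offset": [0, 0, 0], "delta_rot": [0, 0, 0]}]'

```text
time: 9.48
position: [0.5825, -0.1327, 0.0284]
eef_rot: [[-0.104, 0.995, -0.002], [0.995, 0.104, 0.0], [0.0, -0.002, -1.0]]
wrist_force: [-0.5, 0.2, -0.7]
finger_gap: 0.0845
grip_force: 0.0
```

Emit:
arm_command --rows '[{"hand": 1, "offset": [0, 0, 0], "delta_rot": [0, 0, 0]}, {"hand": 1, "offset": [0, 0, 0], "delta_rot": [0, 0, 0]}, {"hand": 1, "offset": [0, 0, 0], "delta_rot": [0, 0, 0]}, {"hand": 1, "offset": [0, 0, 0], "delta_rot": [0, 0, 0]}, {"hand": 1, "offset": [0, 0, 0], "delta_rot": [0, 0, 0]}]'

```text
time: 9.9
position: [0.5838, -0.1329, 0.0299]
eef_rot: [[-0.104, 0.995, 0.001], [0.995, 0.104, 0.0], [-0.0, 0.001, -1.0]]
wrist_force: [-0.4, -0.7, -0.6]
finger_gap: 0.055
grip_force: 0.0
```

Emit:
arm_command --rows '[{"hand": 1, "offset": [0, 0, 0], "delta_rot": [0, 0, 0]}, {"hand": 1, "offset": [0, 0, 0], "delta_rot": [0, 0, 0]}, {"hand": 1, "offset": [0, 0, 0], "delta_rot": [0, 0, 0]}, {"hand": 1, "offset": [0, 0, 0], "delta_rot": [0, 0, 0]}, {"hand": 1, "offset": [0, 0, 0], "delta_rot": [0, 0, 0]}]'

```text
time: 10.32
position: [0.5835, -0.1328, 0.0294]
eef_rot: [[-0.104, 0.995, 0.0], [0.995, 0.104, 0.0], [0.0, 0.0, -1.0]]
wrist_force: [0.0, 1.0, 1.2]
finger_gap: 0.0311
grip_force: 30.0
```

Emit:
arm_command --rows '[{"hand": 1, "offset": [0, 0, -1], "delta_rot": [0, 0, 0]}, {"hand": 1, "offset": [0, 0, -2], "delta_rot": [0, 0, 0]}, {"hand": 1, "offset": [0, 0, -2], "delta_rot": [0, 0, 0]}, {"hand": 1, "offset": [1, -1.5, 0], "delta_rot": [0, 0, 0]}, {"hand": 1, "offset": [2, -2.9, 0], "delta_rot": [0, 0, 0]}]'

```text
time: 10.73
position: [0.54, -0.1099, 0.0821]
eef_rot: [[-0.102, 0.995, 0.007], [0.995, 0.102, -0.003], [-0.004, 0.006, -1.0]]
wrist_force: [-0.2, -0.1, 0.6]
finger_gap: 0.0311
grip_force: 30.0
```

Emit:
arm_command --rows '[{"hand": 1, "offset": [2, -2.9, 0], "delta_rot": [0, 0, 0]}, {"hand": 1, "offset": [2, -2.9, 0], "delta_rot": [0, 0, 0]}, {"hand": 1, "offset": [1, -1.5, 0], "delta_rot": [0, 0, 0]}, {"hand": 1, "offset": [0.4, -0.54, 0], "delta_rot": [0, 0, 0]}, {"hand": 1, "offset": [0, 0, 0], "delta_rot": [0, 0, 0]}]'

```text
time: 11.15
position: [0.4523, -0.0611, 0.08]
eef_rot: [[-0.106, 0.994, 0.001], [0.994, 0.106, 0.002], [0.002, 0.001, -1.0]]
wrist_force: [0.5, 0.4, -0.1]
finger_gap: 0.0311
grip_force: 30.0
```

Emit:
arm_command --rows '[{"hand": 1, "offset": [0, 0, 1], "delta_rot": [0, 0, 0]}, {"hand": 1, "offset": [0, 0, 1.4], "delta_rot": [0, 0, 0]}, {"hand": 1, "offset": [0, 0, 1], "delta_rot": [0, 0, 0]}, {"hand": 1, "offset": [0, 0, 0], "delta_rot": [0, 0, 0]}, {"hand": 1, "offset": [0, 0, 0], "delta_rot": [0, 0, 0]}]'

```text
time: 11.57
position: [0.4529, -0.063, 0.0445]
eef_rot: [[-0.103, 0.995, -0.002], [0.995, 0.103, -0.002], [-0.001, -0.002, -1.0]]
wrist_force: [0.5, 0.8, -0.5]
finger_gap: 0.0307
grip_force: 30.0
```

Run:
```python
from h import *
t=cam("top")["frame"];s=cam("side")["frame"]
A=cv2.resize(s[190:290,220:345],(600,480),interpolation=2);cv2.imwrite("pics/a4.png",A[:,:,::-1]);print(bot.state()["position"])
```

```text
[ 0.45354837 -0.06265438  0.04548584]
```

View pics/a4.png

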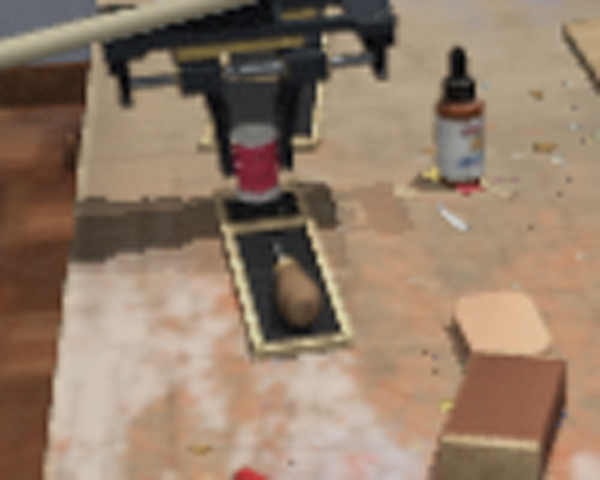

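Emit:
arm_command --rows '[{"hand": 1, "offset": [0, 0, 0.7], "delta_rot": [0, 0, 0]}, {"hand": 1, "offset": [0, 0, 0.4], "delta_rot": [0, 0, 0]}, {"hand": 1, "offset": [0, 0, 0.25], "delta_rot": [0, 0, 0]}, {"hand": 1, "offset": [0, 0, 0], "delta_rot": [0, 0, 0]}, {"hand": 1, "offset": [0, 0, 0], "delta_rot": [0, 0, 0]}]'

```text
time: 12.08
position: [0.4529, -0.062, 0.0318]
eef_rot: [[-0.104, 0.995, -0.0], [0.995, 0.104, -0.0], [-0.0, -0.0, -1.0]]
wrist_force: [0.2, -0.4, 0.0]
finger_gap: 0.0309
grip_force: 30.0
```

Emit:
arm_command --rows '[{"hand": -1, "offset": [0, 0, 0], "delta_rot": [0, 0, 0]}, {"hand": -1, "offset": [0, 0, 0], "delta_rot": [0, 0, 0]}, {"hand": -1, "offset": [0, 0, 0], "delta_rot": [0, 0, 0]}, {"hand": -1, "offset": [0, 0, 0], "delta_rot": [0, 0, 0]}, {"hand": -1, "offset": [0, 0, -1], "delta_rot": [0, 0, 0]}]'

```text
time: 12.5
position: [0.4515, -0.062, 0.0409]
eef_rot: [[-0.104, 0.995, -0.003], [0.995, 0.104, -0.001], [-0.0, -0.003, -1.0]]
wrist_force: [-0.2, -0.9, 0.0]
finger_gap: 0.0564
grip_force: 0.0
```

Emit:
arm_command --rows '[{"hand": -1, "offset": [0, 0, -3], "delta_rot": [0, 0, 0]}, {"hand": -1, "offset": [0, 0, -3.5], "delta_rot": [0, 0, 0]}, {"hand": -1, "offset": [0, 0, -3.5], "delta_rot": [0, 0, 0]}, {"hand": -1, "offset": [0, 0, -2], "delta_rot": [0, 0, 0]}, {"hand": -1, "offset": [0, 0, -0.5], "delta_rot": [0, 0, 0]}]'

```text
time: 12.92
position: [0.4555, -0.0623, 0.1717]
eef_rot: [[-0.104, 0.995, 0.008], [0.995, 0.104, 0.002], [0.001, 0.008, -1.0]]
wrist_force: [1.2, -0.1, -0.3]
finger_gap: 0.0845
grip_force: 0.0
```

Emit:
arm_command --rows '[{"hand": -1, "offset": [0.2, 2, 0], "delta_rot": [0, 0, 0]}, {"hand": -1, "offset": [0.3, 3.6, 0], "delta_rot": [0, 0, 0]}, {"hand": -1, "offset": [0.3, 3.6, 0], "delta_rot": [0, 0, 0]}, {"hand": -1, "offset": [0.3, 3.1, 0], "delta_rot": [0, 0, 0]}, {"hand": -1, "offset": [0.2, 1.6, 0], "delta_rot": [0, 0, 0]}]'

```text
time: 13.33
position: [0.5925, -0.033, 0.1661]
eef_rot: [[-0.106, 0.994, 0.001], [0.994, 0.106, -0.001], [-0.001, 0.0, -1.0]]
wrist_force: [-0.7, 0.3, 0.8]
finger_gap: 0.087
grip_force: 0.0
```

Emit:
arm_command --rows '[{"hand": -1, "offset": [0, 0, 0], "delta_rot": [0, 0, 0]}, {"hand": -1, "offset": [0, 0, 1.5], "delta_rot": [0, 0, 0]}, {"hand": -1, "offset": [0, 0, 2], "delta_rot": [0, 0, 0]}, {"hand": -1, "offset": [0, 0, 0.5], "delta_rot": [0, 0, 0]}, {"hand": -1, "offset": [0, 0, 0], "delta_rot": [0, 0, 0]}]'

```text
time: 13.75
position: [0.5873, -0.0349, 0.125]
eef_rot: [[-0.104, 0.995, -0.005], [0.995, 0.104, -0.0], [0.0, -0.005, -1.0]]
wrist_force: [0.9, 0.2, -0.2]
finger_gap: 0.087
grip_force: 0.0
```

Run:
```python
from h import *
t=cam("top")["frame"];s=cam("side");print(bot.state()["position"],proj(s,[[.592,-.035,.125],[.592,-.035,.102],[.592,-.035,0]]))
s=s["frame"]
A=cv2.resize(s[160:260,240:365],(600,480),interpolation=2);cv2.imwrite("pics/a5.png",A[:,:,::-1])
```

```text
[ 0.58939766 -0.0348898   0.12740223] [[313.97242708 193.12920292]
 [314.1765194  199.68900558]
 [315.05042383 227.72356529]]
```

View pics/a5.png

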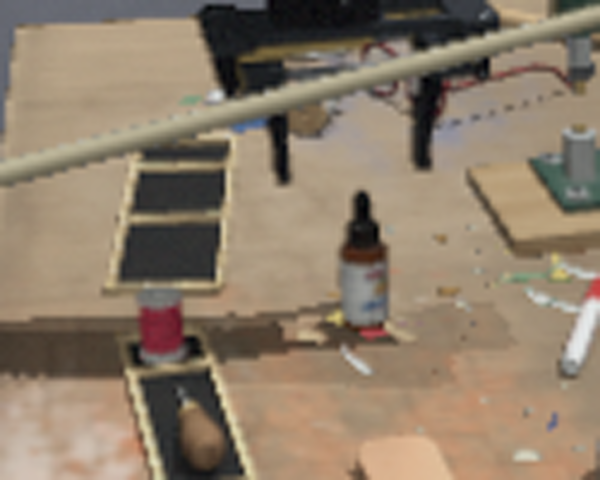

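The spool stands in its square compartment. The jaws' midpoint is about 2 px left of the bottle (crop 352 against 362), so I shift 5 mm in +x and descend.

Emit:
arm_command --rows '[{"hand": -1, "offset": [0, 0.5, 0], "delta_rot": [0, 0, 0]}, {"hand": -1, "offset": [0, 0, 1.5], "delta_rot": [0, 0, 0]}, {"hand": -1, "offset": [0, 0, 2], "delta_rot": [0, 0, 0]}, {"hand": -1, "offset": [0, 0, 2], "delta_rot": [0, 0, 0]}, {"hand": -1, "offset": [0, 0, 1.5], "delta_rot": [0, 0, 0]}]'

```text
time: 14.27
position: [0.5954, -0.0339, 0.0567]
eef_rot: [[-0.105, 0.995, 0.001], [0.995, 0.105, 0.0], [0.0, 0.001, -1.0]]
wrist_force: [0.1, -0.5, 0.3]
finger_gap: 0.0871
grip_force: 0.0
```

Emit:
arm_command --rows '[{"hand": -1, "offset": [0, 0, 0.7], "delta_rot": [0, 0, 0]}, {"hand": -1, "offset": [0, 0, 0], "delta_rot": [0, 0, 0]}, {"hand": 1, "offset": [0, 0, 0], "delta_rot": [0, 0, 0]}, {"hand": 1, "offset": [0, 0, 0], "delta_rot": [0, 0, 0]}, {"hand": 1, "offset": [0, 0, 0], "delta_rot": [0, 0, 0]}]'

```text
time: 14.68
position: [0.5959, -0.0342, 0.0513]
eef_rot: [[-0.104, 0.995, 0.003], [0.995, 0.104, 0.0], [0.0, 0.003, -1.0]]
wrist_force: [0.8, -0.1, 0.1]
finger_gap: 0.0745
grip_force: 0.0
```

Emit:
arm_command --rows '[{"hand": 1, "offset": [0, 0, 0], "delta_rot": [0, 0, 0]}, {"hand": 1, "offset": [0, 0, 0], "delta_rot": [0, 0, 0]}, {"hand": 1, "offset": [0, 0, 0], "delta_rot": [0, 0, 0]}, {"hand": 1, "offset": [0, 0, 0], "delta_rot": [0, 0, 0]}, {"hand": 1, "offset": [0, 0, 0], "delta_rot": [0, 0, 0]}]'

```text
time: 15.1
position: [0.5948, -0.0341, 0.0499]
eef_rot: [[-0.104, 0.995, 0.0], [0.995, 0.104, 0.0], [0.0, 0.0, -1.0]]
wrist_force: [0.5, -0.4, -0.5]
finger_gap: 0.0414
grip_force: 0.0
```

Emit:
arm_command --rows '[{"hand": 1, "offset": [0, 0, 0], "delta_rot": [0, 0, 0]}, {"hand": 1, "offset": [0, 0, 0], "delta_rot": [0, 0, 0]}, {"hand": 1, "offset": [0, 0, 0], "delta_rot": [0, 0, 0]}]'

```text
time: 15.35
position: [0.5948, -0.0341, 0.0499]
eef_rot: [[-0.104, 0.995, 0.0], [0.995, 0.104, 0.0], [0.0, 0.0, -1.0]]
wrist_force: [0.9, -0.9, -0.2]
finger_gap: 0.0313
grip_force: 30.0
```

Emit:
arm_command --rows '[{"hand": 1, "offset": [0, 0, -1], "delta_rot": [0, 0, 0]}, {"hand": 1, "offset": [0, 0, -2], "delta_rot": [0, 0, 0]}, {"hand": 1, "offset": [0, 0, -2], "delta_rot": [0, 0, 0]}, {"hand": 1, "offset": [0.2, -1.7, -1], "delta_rot": [0, 0, 0]}, {"hand": 1, "offset": [0.3, -3, 0], "delta_rot": [0, 0, 0]}]'

```text
time: 15.77
position: [0.5514, -0.0343, 0.1134]
eef_rot: [[-0.104, 0.994, 0.008], [0.995, 0.104, -0.001], [-0.002, 0.008, -1.0]]
wrist_force: [0.3, 0.1, 0.0]
finger_gap: 0.0318
grip_force: 30.0
```

Emit:
arm_command --rows '[{"hand": 1, "offset": [0.3, -3, 0], "delta_rot": [0, 0, 0]}, {"hand": 1, "offset": [0.3, -2.5, 0], "delta_rot": [0, 0, 0]}, {"hand": 1, "offset": [1.1, -1.4, 0], "delta_rot": [0, 0, 0]}, {"hand": 1, "offset": [2, 0.2, 0], "delta_rot": [0, 0, 0]}, {"hand": 1, "offset": [3, 0.3, 0], "delta_rot": [0, 0, 0]}]'

```text
time: 16.18
position: [0.4762, 0.0239, 0.1108]
eef_rot: [[-0.099, 0.995, 0.001], [0.995, 0.099, 0.001], [0.001, 0.001, -1.0]]
wrist_force: [1.1, 0.5, -0.9]
finger_gap: 0.0315
grip_force: 30.0
```

Emit:
arm_command --rows '[{"hand": 1, "offset": [3.5, 0.37, 0], "delta_rot": [0, 0, 0]}, {"hand": 1, "offset": [3.5, 0.37, 0], "delta_rot": [0, 0, 0]}, {"hand": 1, "offset": [3.5, 0.37, 0], "delta_rot": [0, 0, 0]}, {"hand": 1, "offset": [3.5, 0.37, 0], "delta_rot": [0, 0, 0]}, {"hand": 1, "offset": [3.5, 0.37, 0], "delta_rot": [0, 0, 0]}]'

```text
time: 16.6
position: [0.4769, 0.2035, 0.1107]
eef_rot: [[-0.104, 0.995, 0.001], [0.995, 0.104, 0.001], [0.001, 0.001, -1.0]]
wrist_force: [2.2, 0.1, -0.2]
finger_gap: 0.0315
grip_force: 30.0
```

Emit:
arm_command --rows '[{"hand": 1, "offset": [3.5, 0.37, 0], "delta_rot": [0, 0, 0]}, {"hand": 1, "offset": [3, 0.3, 0], "delta_rot": [0, 0, 0]}, {"hand": 1, "offset": [2, 0.2, 0], "delta_rot": [0, 0, 0]}, {"hand": 1, "offset": [0.6, 0.05, 0], "delta_rot": [0, 0, 0]}, {"hand": 1, "offset": [0, 0, 0], "delta_rot": [0, 0, 0]}]'

```text
time: 17.02
position: [0.4762, 0.295, 0.1101]
eef_rot: [[-0.107, 0.994, 0.0], [0.994, 0.107, -0.0], [-0.0, 0.0, -1.0]]
wrist_force: [-1.5, 0.6, -0.2]
finger_gap: 0.0318
grip_force: 30.0
```

Emit:
arm_command --rows '[{"hand": 1, "offset": [0, 0, 0], "delta_rot": [0, 0, 0]}, {"hand": 1, "offset": [0, 0, 0], "delta_rot": [0, 0, 0]}, {"hand": 1, "offset": [0, 0, 0], "delta_rot": [0, 0, 0]}]'

```text
time: 17.27
position: [0.4772, 0.2912, 0.1101]
eef_rot: [[-0.101, 0.995, 0.0], [0.995, 0.101, -0.0], [-0.0, 0.0, -1.0]]
wrist_force: [-0.4, -0.6, -1.5]
finger_gap: 0.0313
grip_force: 30.0
```

Emit:
arm_command --rows '[{"hand": 1, "offset": [0.2, 0, 1], "delta_rot": [0, 0, 0]}, {"hand": 1, "offset": [0, 0, 1.5], "delta_rot": [0, 0, 0]}, {"hand": 1, "offset": [0, 0, 1.2], "delta_rot": [0, 0, 0]}, {"hand": 1, "offset": [0, 0, 0.6], "delta_rot": [0, 0, 0]}, {"hand": 1, "offset": [0, 0, 0.3], "delta_rot": [0, 0, 0]}]'

```text
time: 17.68
position: [0.4756, 0.2943, 0.0621]
eef_rot: [[-0.104, 0.995, -0.002], [0.995, 0.104, -0.002], [-0.002, -0.002, -1.0]]
wrist_force: [-0.1, 0.6, -0.2]
finger_gap: 0.032
grip_force: 30.0
```

Emit:
arm_command --rows '[{"hand": 1, "offset": [0, 0, 0.4], "delta_rot": [0, 0, 0]}, {"hand": 1, "offset": [0, 0, 0.4], "delta_rot": [0, 0, 0]}, {"hand": 1, "offset": [0, 0, 0.2], "delta_rot": [0, 0, 0]}, {"hand": 1, "offset": [0, 0, 0.1], "delta_rot": [0, 0, 0]}, {"hand": 1, "offset": [0, 0, 0], "delta_rot": [0, 0, 0]}]'

```text
time: 18.1
position: [0.4765, 0.2954, 0.0529]
eef_rot: [[-0.104, 0.995, 0.0], [0.995, 0.104, 0.0], [0.0, 0.0, -1.0]]
wrist_force: [-0.2, 1.0, -1.3]
finger_gap: 0.0318
grip_force: 30.0
```

Emit:
arm_command --rows '[{"hand": 1, "offset": [0, 0, 0], "delta_rot": [0, 0, 0]}, {"hand": 1, "offset": [0, 0, 0], "delta_rot": [0, 0, 0]}, {"hand": 1, "offset": [0, 0, 0], "delta_rot": [0, 0, 0]}]'

```text
time: 18.35
position: [0.4767, 0.2955, 0.0532]
eef_rot: [[-0.104, 0.995, 0.0], [0.995, 0.104, 0.0], [0.0, 0.001, -1.0]]
wrist_force: [0.7, -0.3, -1.0]
finger_gap: 0.0315
grip_force: 30.0
```

Emit:
arm_command --rows '[{"hand": 1, "offset": [0, 0, 0.12], "delta_rot": [0, 0, 0]}, {"hand": 1, "offset": [0, 0, 0], "delta_rot": [0, 0, 0]}, {"hand": 1, "offset": [0, 0, 0], "delta_rot": [0, 0, 0]}, {"hand": -1, "offset": [0, 0, 0], "delta_rot": [0, 0, 0]}, {"hand": -1, "offset": [0, 0, 0], "delta_rot": [0, 0, 0]}]'

```text
time: 18.77
position: [0.4765, 0.2954, 0.0517]
eef_rot: [[-0.104, 0.995, 0.0], [0.995, 0.104, 0.0], [0.0, 0.0, -1.0]]
wrist_force: [-0.4, 0.3, 0.3]
finger_gap: 0.0383
grip_force: 0.0
```

Emit:
arm_command --rows '[{"hand": -1, "offset": [0, 0, 0], "delta_rot": [0, 0, 0]}, {"hand": -1, "offset": [0, 0, 0], "delta_rot": [0, 0, 0]}, {"hand": -1, "offset": [0, 0, 0], "delta_rot": [0, 0, 0]}, {"hand": -1, "offset": [0, 0, -1], "delta_rot": [0, 0, 0]}, {"hand": -1, "offset": [0, 0, -3], "delta_rot": [0, 0, 0]}]'

```text
time: 19.18
position: [0.4736, 0.2934, 0.0885]
eef_rot: [[-0.104, 0.995, -0.006], [0.995, 0.104, -0.006], [-0.005, -0.007, -1.0]]
wrist_force: [0.0, 1.3, 0.3]
finger_gap: 0.0702
grip_force: 0.0
```

Emit:
arm_command --rows '[{"hand": -1, "offset": [0, 0, -3], "delta_rot": [0, 0, 0]}, {"hand": -1, "offset": [0, 0, -3], "delta_rot": [0, 0, 0]}, {"hand": -1, "offset": [0, 0, -1], "delta_rot": [0, 0, 0]}, {"hand": -1, "offset": [0, 0, -0.3], "delta_rot": [0, 0, 0]}, {"hand": -1, "offset": [0, 0, 0], "delta_rot": [0, 0, 0]}]'

```text
time: 19.6
position: [0.4768, 0.2956, 0.1656]
eef_rot: [[-0.104, 0.995, 0.001], [0.995, 0.104, 0.001], [0.001, 0.001, -1.0]]
wrist_force: [0.2, 0.1, -0.1]
finger_gap: 0.0862
grip_force: 0.0
```

Emit:
arm_command --rows '[{"hand": -1, "offset": [-2, -0.2, 0], "delta_rot": [0, 0, 0]}, {"hand": -1, "offset": [-4, -0.42, 0], "delta_rot": [0, 0, 0]}, {"hand": -1, "offset": [-4, -0.42, 0], "delta_rot": [0, 0, 0]}, {"hand": -1, "offset": [-4, -0.42, 0], "delta_rot": [0, 0, 0]}, {"hand": -1, "offset": [-4, -0.42, 0], "delta_rot": [0, 0, 0]}]'

```text
time: 20.02
position: [0.4749, 0.1123, 0.1627]
eef_rot: [[-0.105, 0.994, -0.003], [0.994, 0.105, -0.002], [-0.001, -0.003, -1.0]]
wrist_force: [0.2, -0.6, 0.4]
finger_gap: 0.0869
grip_force: 0.0
```

Emit:
arm_command --rows '[{"hand": -1, "offset": [-4, -0.42, 0], "delta_rot": [0, 0, 0]}, {"hand": -1, "offset": [-4, -0.42, 0], "delta_rot": [0, 0, 0]}, {"hand": -1, "offset": [-4, -0.42, 0], "delta_rot": [0, 0, 0]}, {"hand": -1, "offset": [-4, -0.42, 0], "delta_rot": [0, 0, 0]}, {"hand": -1, "offset": [-4, -0.42, 0], "delta_rot": [0, 0, 0]}]'

```text
time: 20.43
position: [0.4748, -0.0884, 0.1631]
eef_rot: [[-0.105, 0.995, -0.003], [0.995, 0.105, 0.0], [0.0, -0.003, -1.0]]
wrist_force: [0.5, -0.3, -0.1]
finger_gap: 0.087
grip_force: 0.0
```

Emit:
arm_command --rows '[{"hand": -1, "offset": [-4, -0.42, 0], "delta_rot": [0, 0, 0]}, {"hand": -1, "offset": [-4, -0.42, 0], "delta_rot": [0, 0, 0]}, {"hand": -1, "offset": [-4, -0.42, 0], "delta_rot": [0, 0, 0]}, {"hand": -1, "offset": [-4, -0.42, 0], "delta_rot": [0, 0, 0]}, {"hand": -1, "offset": [-0.6, 2, 0], "delta_rot": [0, 0, 0]}]'

```text
time: 20.85
position: [0.4909, -0.261, 0.1638]
eef_rot: [[-0.091, 0.996, -0.004], [0.996, 0.091, -0.004], [-0.003, -0.004, -1.0]]
wrist_force: [-1.1, -0.3, 0.2]
finger_gap: 0.087
grip_force: 0.0
```

Emit:
arm_command --rows '[{"hand": -1, "offset": [-0.8, 3.2, 1.5], "delta_rot": [0, 0, 0]}, {"hand": -1, "offset": [-0.7, 3.2, 2], "delta_rot": [0, 0, 0]}, {"hand": -1, "offset": [-0.4, 2.2, 2], "delta_rot": [0, 0, 0]}, {"hand": -1, "offset": [-0.15, 0.8, 1.5], "delta_rot": [0, 0, 0]}, {"hand": -1, "offset": [0, 0, 1], "delta_rot": [0, 0, -2]}]'

```text
time: 21.27
position: [0.5925, -0.2607, 0.0796]
eef_rot: [[-0.141, 0.99, -0.006], [0.99, 0.141, 0.0], [0.001, -0.006, -1.0]]
wrist_force: [-0.5, 0.7, -0.0]
finger_gap: 0.0872
grip_force: 0.0
```

Emit:
arm_command --rows '[{"hand": -1, "offset": [0, 0, 0], "delta_rot": [0, 0, 0]}, {"hand": -1, "offset": [0, 0, 0], "delta_rot": [0, 0, 0]}, {"hand": -1, "offset": [0, 0, 0], "delta_rot": [0, 0, 0]}, {"hand": -1, "offset": [0, 0, 0], "delta_rot": [0, 0, 0]}]'

```text
time: 21.6
position: [0.5926, -0.2624, 0.0854]
eef_rot: [[-0.138, 0.99, 0.001], [0.99, 0.138, -0.0], [-0.0, 0.001, -1.0]]
wrist_force: [0.4, 0.4, 0.6]
finger_gap: 0.087
grip_force: 0.0
```

Run:
```python
from h import *
t=cam("top")["frame"];s=cam("side")["frame"]
A=np.hstack([cv2.resize(t[230:330,140:265],(400,320),interpolation=2),cv2.resize(s[200:300,255:380],(400,320),interpolation=2)]);cv2.imwrite("pics/a6.png",A[:,:,::-1]);print(bot.state()["position"])
```

```text
[ 0.59285676 -0.26220793  0.08568456]
```

View pics/a6.png

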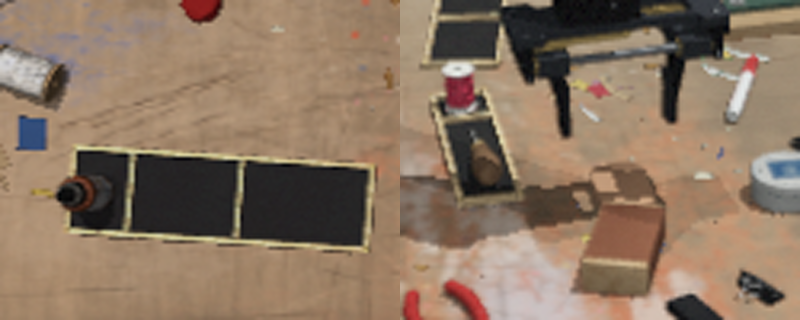

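Top view: the bottle stands in the small compartment, its base at about crop (100,190). Side view: the jaws at crop columns 567 and 670 straddle the pad at about 623. I descend to 8.5 mm fingertip height.

Emit:
arm_command --rows '[{"hand": -1, "offset": [0, 0.2, 1.5], "delta_rot": [0, 0, 0]}, {"hand": -1, "offset": [0, 0, 2], "delta_rot": [0, 0, 0]}, {"hand": -1, "offset": [0, 0, 1.5], "delta_rot": [0, 0, 0]}, {"hand": -1, "offset": [0, 0, 1], "delta_rot": [0, 0, 0]}, {"hand": -1, "offset": [0, 0, 0.5], "delta_rot": [0, 0, 0]}]'

```text
time: 22.12
position: [0.5934, -0.2611, 0.0172]
eef_rot: [[-0.139, 0.99, -0.003], [0.99, 0.139, 0.001], [0.001, -0.003, -1.0]]
wrist_force: [-0.3, -0.4, -0.3]
finger_gap: 0.0868
grip_force: 0.0
```

Emit:
arm_command --rows '[{"hand": -1, "offset": [0, 0, 0], "delta_rot": [0, 0, 0]}, {"hand": -1, "offset": [0, 0, 0], "delta_rot": [0, 0, 0]}, {"hand": -1, "offset": [0, 0, 0], "delta_rot": [0, 0, 0]}, {"hand": -1, "offset": [0, 0, 0], "delta_rot": [0, 0, 0]}]'

```text
time: 22.45
position: [0.5953, -0.2622, 0.0206]
eef_rot: [[-0.139, 0.99, 0.002], [0.99, 0.139, -0.001], [-0.001, 0.002, -1.0]]
wrist_force: [-0.1, -0.3, -0.3]
finger_gap: 0.0871
grip_force: 0.0
```

Emit:
arm_command --rows '[{"hand": -1, "offset": [0, 0, 0.12], "delta_rot": [0, 0, 0]}, {"hand": 1, "offset": [0, 0, 0], "delta_rot": [0, 0, 0]}, {"hand": 1, "offset": [0, 0, 0], "delta_rot": [0, 0, 0]}, {"hand": 1, "offset": [0, 0, 0], "delta_rot": [0, 0, 0]}, {"hand": 1, "offset": [0, 0, 0], "delta_rot": [0, 0, 0]}]'

```text
time: 22.87
position: [0.5947, -0.2617, 0.0186]
eef_rot: [[-0.139, 0.99, 0.0], [0.99, 0.139, 0.0], [0.0, 0.0, -1.0]]
wrist_force: [0.1, 1.3, -0.3]
finger_gap: 0.0683
grip_force: 0.0
```

Emit:
arm_command --rows '[{"hand": 1, "offset": [0, 0, 0], "delta_rot": [0, 0, 0]}, {"hand": 1, "offset": [0, 0, 0], "delta_rot": [0, 0, 0]}, {"hand": 1, "offset": [0, 0, 0], "delta_rot": [0, 0, 0]}, {"hand": 1, "offset": [0, 0, 0], "delta_rot": [0, 0, 0]}, {"hand": 1, "offset": [0, 0, 0], "delta_rot": [0, 0, 0]}]'

```text
time: 23.28
position: [0.5946, -0.2618, 0.0185]
eef_rot: [[-0.139, 0.99, 0.0], [0.99, 0.139, 0.0], [0.0, 0.0, -1.0]]
wrist_force: [0.2, 0.2, 0.6]
finger_gap: 0.0492
grip_force: 30.0
```

Emit:
arm_command --rows '[{"hand": 1, "offset": [0, 0, -0.5], "delta_rot": [0, 0, 0]}, {"hand": 1, "offset": [0, 0, -1], "delta_rot": [0, 0, 0]}, {"hand": 1, "offset": [0, 0, -2], "delta_rot": [0, 0, 0]}, {"hand": 1, "offset": [0, 0, -2], "delta_rot": [0, 0, 0]}, {"hand": 1, "offset": [0, 0, -1], "delta_rot": [0, 0, 0]}]'

```text
time: 23.7
position: [0.5958, -0.2628, 0.0868]
eef_rot: [[-0.139, 0.99, 0.004], [0.99, 0.139, -0.001], [-0.002, 0.004, -1.0]]
wrist_force: [0.3, -1.7, 0.1]
finger_gap: 0.0492
grip_force: 30.0
```

Emit:
arm_command --rows '[{"hand": 1, "offset": [0, 0, 0], "delta_rot": [0, 0, 0]}, {"hand": 1, "offset": [0, 0, 0], "delta_rot": [0, 0, 0]}, {"hand": 1, "offset": [0, 0, 0], "delta_rot": [0, 0, 0]}]'

```text
time: 23.95
position: [0.5941, -0.2613, 0.0826]
eef_rot: [[-0.139, 0.99, -0.001], [0.99, 0.139, 0.001], [0.001, -0.001, -1.0]]
wrist_force: [0.2, -0.3, -0.3]
finger_gap: 0.0489
grip_force: 30.0
```

Emit:
arm_command --rows '[{"hand": 1, "offset": [0, 0, 0], "delta_rot": [0, 0, 6.5]}, {"hand": 1, "offset": [0, 0, 0], "delta_rot": [0, 0, 6.5]}, {"hand": 1, "offset": [-0.1, -1.5, 0], "delta_rot": [0, 0, 0]}, {"hand": 1, "offset": [-0.3, -3, 0], "delta_rot": [0, 0, 0]}, {"hand": 1, "offset": [-0.3, -3, 0], "delta_rot": [0, 0, 0]}]'

```text
time: 24.37
position: [0.5181, -0.2615, 0.0818]
eef_rot: [[0.086, 0.996, -0.003], [0.996, -0.086, -0.001], [-0.001, -0.003, -1.0]]
wrist_force: [-0.8, -0.6, 0.2]
finger_gap: 0.0487
grip_force: 30.0
```

Emit:
arm_command --rows '[{"hand": 1, "offset": [-0.3, -3, 0], "delta_rot": [0, 0, 0]}, {"hand": 1, "offset": [1.9, -2, 0], "delta_rot": [0, 0, 0]}, {"hand": 1, "offset": [3.5, -0.3, 0], "delta_rot": [0, 0, 0]}, {"hand": 1, "offset": [4, -0.35, 0], "delta_rot": [0, 0, 0]}, {"hand": 1, "offset": [4, -0.35, 0], "delta_rot": [0, 0, 0]}]'

```text
time: 24.78
position: [0.4694, -0.1254, 0.0825]
eef_rot: [[0.09, 0.996, -0.001], [0.996, -0.09, 0.0], [0.0, -0.001, -1.0]]
wrist_force: [0.8, 0.7, -0.5]
finger_gap: 0.0489
grip_force: 30.0
```

Emit:
arm_command --rows '[{"hand": 1, "offset": [4, -0.35, 0], "delta_rot": [0, 0, 0]}, {"hand": 1, "offset": [4, -0.35, 0], "delta_rot": [0, 0, 0]}, {"hand": 1, "offset": [4, -0.35, 0], "delta_rot": [0, 0, 0]}, {"hand": 1, "offset": [4, -0.35, 0], "delta_rot": [0, 0, 0]}, {"hand": 1, "offset": [4, -0.35, 0], "delta_rot": [0, 0, 0]}]'

```text
time: 25.2
position: [0.4698, 0.0763, 0.0827]
eef_rot: [[0.087, 0.996, -0.001], [0.996, -0.087, 0.0], [0.0, -0.001, -1.0]]
wrist_force: [0.6, -0.4, -0.8]
finger_gap: 0.0487
grip_force: 30.0
```

Emit:
arm_command --rows '[{"hand": 1, "offset": [4, -0.35, 0], "delta_rot": [0, 0, 0]}, {"hand": 1, "offset": [4, -0.35, 0], "delta_rot": [0, 0, 0]}, {"hand": 1, "offset": [3, -0.25, 0], "delta_rot": [0, 0, 0]}, {"hand": 1, "offset": [1.8, -0.15, 0], "delta_rot": [0, 0, 0]}, {"hand": 1, "offset": [0.5, 0, 0], "delta_rot": [0, 0, 0]}]'

```text
time: 25.62
position: [0.4701, 0.2117, 0.0823]
eef_rot: [[0.081, 0.997, -0.001], [0.997, -0.081, -0.0], [-0.001, -0.001, -1.0]]
wrist_force: [-0.0, 0.7, 0.3]
finger_gap: 0.0484
grip_force: 30.0
```

Emit:
arm_command --rows '[{"hand": 1, "offset": [0, 0, 0], "delta_rot": [0, 0, 0]}, {"hand": 1, "offset": [0, 0, 0], "delta_rot": [0, 0, 0]}, {"hand": 1, "offset": [0, 0, 0], "delta_rot": [0, 0, 0]}, {"hand": 1, "offset": [0, 0, 0], "delta_rot": [0, 0, 0]}, {"hand": 1, "offset": [0, 0, 0], "delta_rot": [0, 0, 0]}]'

```text
time: 26.03
position: [0.4719, 0.2063, 0.0835]
eef_rot: [[0.09, 0.996, -0.0], [0.996, -0.09, 0.0], [0.0, -0.0, -1.0]]
wrist_force: [0.7, -0.4, 0.2]
finger_gap: 0.049
grip_force: 30.0
```

Run:
```python
from h import *
t=cam("top")["frame"];s=cam("side")["frame"]
A=np.hstack([cv2.resize(t[230:330,140:265],(400,320),interpolation=2),cv2.resize(s[160:260,220:345],(400,320),interpolation=2)]);cv2.imwrite("pics/a7.png",A[:,:,::-1]);print(bot.state()["position"])
```

```text
[0.47188666 0.20691662 0.08359905]
```

View pics/a7.png

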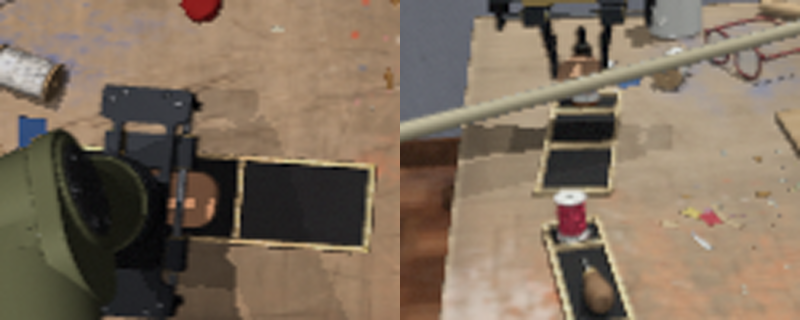

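The pad is level in the jaws. Its −y end is at crop (217,200), which puts the pad's centre at y≈0.204. I shift +0.9 cm along the tray and lower.

Emit:
arm_command --rows '[{"hand": 1, "offset": [0.5, 0, 0.5], "delta_rot": [0, 0, 0]}, {"hand": 1, "offset": [0.4, -0.1, 1.5], "delta_rot": [0, 0, 0]}, {"hand": 1, "offset": [0, 0, 1.5], "delta_rot": [0, 0, 0]}, {"hand": 1, "offset": [0, 0, 1.2], "delta_rot": [0, 0, 0]}, {"hand": 1, "offset": [0, 0, 0.7], "delta_rot": [0, 0, 0]}]'

```text
time: 26.55
position: [0.4706, 0.2165, 0.0277]
eef_rot: [[0.087, 0.996, -0.002], [0.996, -0.087, -0.001], [-0.002, -0.002, -1.0]]
wrist_force: [-1.9, 0.1, 0.2]
finger_gap: 0.0487
grip_force: 30.0
```

Emit:
arm_command --rows '[{"hand": 1, "offset": [0, 0, 0.3], "delta_rot": [0, 0, 0]}, {"hand": 1, "offset": [0, 0, 0.2], "delta_rot": [0, 0, 0]}, {"hand": 1, "offset": [0, 0, 0.1], "delta_rot": [0, 0, 0]}, {"hand": 1, "offset": [0, 0, 0], "delta_rot": [0, 0, 0]}, {"hand": 1, "offset": [0, 0, 0], "delta_rot": [0, 0, 0]}]'

```text
time: 26.97
position: [0.4719, 0.217, 0.024]
eef_rot: [[0.088, 0.996, 0.001], [0.996, -0.088, 0.001], [0.001, 0.001, -1.0]]
wrist_force: [0.4, -0.6, -0.2]
finger_gap: 0.0487
grip_force: 30.0
```

Emit:
arm_command --rows '[{"hand": 1, "offset": [0, 0, 0], "delta_rot": [0, 0, 0]}, {"hand": 1, "offset": [0, 0, 0], "delta_rot": [0, 0, 0]}, {"hand": 1, "offset": [0, 0, 0], "delta_rot": [0, 0, 0]}]'

```text
time: 27.22
position: [0.4717, 0.217, 0.0238]
eef_rot: [[0.087, 0.996, 0.0], [0.996, -0.087, 0.0], [0.001, 0.0, -1.0]]
wrist_force: [0.8, -0.6, -0.3]
finger_gap: 0.049
grip_force: 30.0
```

Emit:
arm_command --rows '[{"hand": 1, "offset": [0, 0, 0.2], "delta_rot": [0, 0, 0]}, {"hand": 1, "offset": [0, 0, 0.1], "delta_rot": [0, 0, 0]}, {"hand": 1, "offset": [0, 0, 0], "delta_rot": [0, 0, 0]}, {"hand": 1, "offset": [0, 0, 0], "delta_rot": [0, 0, 0]}, {"hand": 1, "offset": [0, 0, 0], "delta_rot": [0, 0, 0]}]'

```text
time: 27.63
position: [0.4715, 0.2168, 0.0204]
eef_rot: [[0.087, 0.996, -0.0], [0.996, -0.087, -0.0], [-0.0, -0.0, -1.0]]
wrist_force: [-0.0, -1.3, -0.6]
finger_gap: 0.0487
grip_force: 30.0
```

Emit:
arm_command --rows '[{"hand": -1, "offset": [0, 0, 0], "delta_rot": [0, 0, 0]}, {"hand": -1, "offset": [0, 0, 0], "delta_rot": [0, 0, 0]}, {"hand": -1, "offset": [0, 0, 0], "delta_rot": [0, 0, 0]}, {"hand": -1, "offset": [0, 0, 0], "delta_rot": [0, 0, 0]}, {"hand": -1, "offset": [0, 0, -1], "delta_rot": [0, 0, 0]}]'

```text
time: 28.05
position: [0.4701, 0.216, 0.0293]
eef_rot: [[0.087, 0.996, -0.003], [0.996, -0.087, -0.002], [-0.002, -0.002, -1.0]]
wrist_force: [-0.3, 0.3, -0.5]
finger_gap: 0.0742
grip_force: 0.0
```

Emit:
arm_command --rows '[{"hand": -1, "offset": [0, 0, -3], "delta_rot": [0, 0, 0]}, {"hand": -1, "offset": [0, 0, -3], "delta_rot": [0, 0, 0]}, {"hand": -1, "offset": [0, 0, -2], "delta_rot": [0, 0, 0]}, {"hand": -1, "offset": [0, 0, -1], "delta_rot": [0, 0, 0]}, {"hand": -1, "offset": [0, 0, 0], "delta_rot": [0, 0, 0]}]'

```text
time: 28.47
position: [0.4731, 0.2177, 0.1232]
eef_rot: [[0.087, 0.996, 0.004], [0.996, -0.087, 0.004], [0.004, 0.004, -1.0]]
wrist_force: [0.0, 0.5, -0.3]
finger_gap: 0.0867
grip_force: 0.0
```

Emit:
arm_command --rows '[{"hand": -1, "offset": [-2, 0.2, 0], "delta_rot": [0, 0, 0]}, {"hand": -1, "offset": [-4, 0.35, 0], "delta_rot": [0, 0, 0]}, {"hand": -1, "offset": [-4, 0.35, 0], "delta_rot": [0, 0, 0]}, {"hand": -1, "offset": [-4, 0.35, 0], "delta_rot": [0, 0, 0]}, {"hand": -1, "offset": [-4, 0.35, 0], "delta_rot": [0, 0, 0]}]'

```text
time: 28.88
position: [0.4703, 0.0344, 0.1191]
eef_rot: [[0.087, 0.996, -0.002], [0.996, -0.087, -0.001], [-0.001, -0.002, -1.0]]
wrist_force: [1.7, -0.1, -0.4]
finger_gap: 0.0868
grip_force: 0.0
```

Emit:
arm_command --rows '[{"hand": -1, "offset": [-4, 0.35, 0], "delta_rot": [0, 0, 0]}, {"hand": -1, "offset": [-4, 0.35, 0], "delta_rot": [0, 0, 0]}, {"hand": -1, "offset": [-4, 0.35, 0], "delta_rot": [0, 0, 0]}, {"hand": -1, "offset": [-4, 0.35, 0], "delta_rot": [0, 0, 0]}, {"hand": -1, "offset": [-4, 0.35, 0], "delta_rot": [0, 0, 0]}]'

```text
time: 29.3
position: [0.4704, -0.1661, 0.1195]
eef_rot: [[0.087, 0.996, -0.001], [0.996, -0.087, 0.001], [0.001, -0.001, -1.0]]
wrist_force: [1.6, 0.1, -0.1]
finger_gap: 0.0869
grip_force: 0.0
```

Emit:
arm_command --rows '[{"hand": -1, "offset": [-4, 0.35, 0], "delta_rot": [0, 0, 0]}, {"hand": -1, "offset": [-4, 0.35, 0], "delta_rot": [0, 0, 0]}, {"hand": -1, "offset": [-4, 0.35, 0], "delta_rot": [0, 0, 0]}, {"hand": -1, "offset": [-4, 0.35, 0], "delta_rot": [0, 0, 0]}, {"hand": -1, "offset": [-1.5, 2.2, 0], "delta_rot": [0, 0, 0]}]'

```text
time: 29.72
position: [0.486, -0.3492, 0.1192]
eef_rot: [[0.097, 0.995, -0.005], [0.995, -0.097, -0.002], [-0.003, -0.004, -1.0]]
wrist_force: [-0.1, 0.4, 1.5]
finger_gap: 0.0869
grip_force: 0.0
```

Emit:
arm_command --rows '[{"hand": -1, "offset": [-0.9, 3.3, 0], "delta_rot": [0, 0, 0]}, {"hand": -1, "offset": [-0.5, 3.3, 0.5], "delta_rot": [0, 0, 0]}, {"hand": -1, "offset": [-0.2, 2.2, 1], "delta_rot": [0, 0, 0]}, {"hand": -1, "offset": [0, 0.8, 1], "delta_rot": [0, 0, 0]}, {"hand": -1, "offset": [0, 0, 0.5], "delta_rot": [0, 0, 6]}]'

```text
time: 30.13
position: [0.5869, -0.3653, 0.0867]
eef_rot: [[0.19, 0.982, -0.004], [0.982, -0.19, 0.002], [0.001, -0.004, -1.0]]
wrist_force: [-0.7, -0.1, -0.7]
finger_gap: 0.0871
grip_force: 0.0
```

Emit:
arm_command --rows '[{"hand": -1, "offset": [0, 0, 0], "delta_rot": [0, 0, 6]}, {"hand": -1, "offset": [0, 0, 0], "delta_rot": [0, 0, 0]}, {"hand": -1, "offset": [0, 0, 0], "delta_rot": [0, 0, 0]}, {"hand": -1, "offset": [0, 0, 0], "delta_rot": [0, 0, 0]}]'

```text
time: 30.47
position: [0.5857, -0.3663, 0.09]
eef_rot: [[0.291, 0.957, -0.001], [0.957, -0.291, 0.0], [0.0, -0.001, -1.0]]
wrist_force: [-0.0, 0.2, -0.1]
finger_gap: 0.0865
grip_force: 0.0
```

Run:
```python
from h import *
t=cam("top")["frame"];s=cam("side")["frame"]
A=np.hstack([cv2.resize(t[230:330,140:265],(400,320),interpolation=2),cv2.resize(s[210:310,255:380],(400,320),interpolation=2)]);cv2.imwrite("pics/a8.png",A[:,:,::-1]);print(bot.state()["position"])
```

```text
[ 0.5861764  -0.36637293  0.09055546]
```

View pics/a8.png

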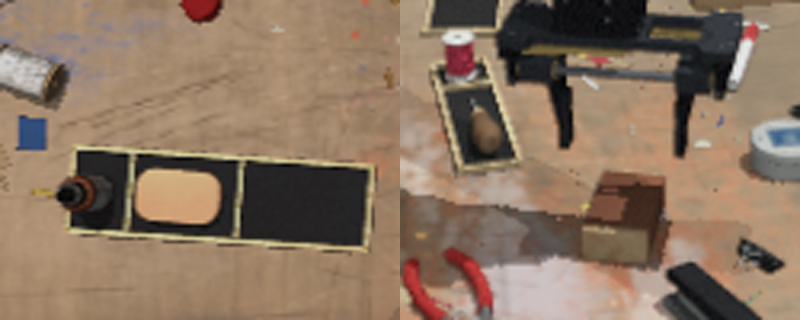

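The pad lies in the middle compartment at top crop (178,195). The jaws' midpoint at side crop 625 lies over the red-brown block, also at 625.

Emit:
arm_command --rows '[{"hand": -1, "offset": [0, 0, 1.5], "delta_rot": [0, 0, 0]}, {"hand": -1, "offset": [0, 0, 2], "delta_rot": [0, 0, 0]}, {"hand": -1, "offset": [0, 0, 1.8], "delta_rot": [0, 0, 0]}, {"hand": -1, "offset": [0, 0, 1], "delta_rot": [0, 0, 0]}, {"hand": -1, "offset": [0, 0, 0.5], "delta_rot": [0, 0, 0]}]'

```text
time: 30.98
position: [0.5853, -0.3655, 0.0199]
eef_rot: [[0.292, 0.956, -0.003], [0.956, -0.292, 0.002], [0.001, -0.003, -1.0]]
wrist_force: [0.1, -0.1, 0.4]
finger_gap: 0.0869
grip_force: 0.0
```

Emit:
arm_command --rows '[{"hand": -1, "offset": [0, 0, 0], "delta_rot": [0, 0, 0]}, {"hand": -1, "offset": [0, 0, 0], "delta_rot": [0, 0, 0]}, {"hand": 1, "offset": [0, 0, 0], "delta_rot": [0, 0, 0]}, {"hand": 1, "offset": [0, 0, 0], "delta_rot": [0, 0, 0]}, {"hand": 1, "offset": [0, 0, 0], "delta_rot": [0, 0, 0]}]'

```text
time: 31.4
position: [0.5869, -0.3668, 0.0234]
eef_rot: [[0.293, 0.956, 0.001], [0.956, -0.293, -0.001], [-0.0, 0.002, -1.0]]
wrist_force: [1.0, -0.1, -0.4]
finger_gap: 0.0741
grip_force: 0.0
```

Emit:
arm_command --rows '[{"hand": 1, "offset": [0, 0, 0], "delta_rot": [0, 0, 0]}, {"hand": 1, "offset": [0, 0, 0], "delta_rot": [0, 0, 0]}, {"hand": 1, "offset": [0, 0, 0], "delta_rot": [0, 0, 0]}, {"hand": 1, "offset": [0, 0, 0], "delta_rot": [0, 0, 0]}, {"hand": 1, "offset": [0, 0, 0], "delta_rot": [0, 0, 0]}]'

```text
time: 31.82
position: [0.5865, -0.3664, 0.0226]
eef_rot: [[0.293, 0.956, 0.0], [0.956, -0.293, 0.0], [0.0, 0.0, -1.0]]
wrist_force: [1.0, -0.2, 1.7]
finger_gap: 0.0546
grip_force: 30.0
```

Emit:
arm_command --rows '[{"hand": 1, "offset": [0, 0, -0.5], "delta_rot": [0, 0, 0]}, {"hand": 1, "offset": [0, 0, -1.5], "delta_rot": [0, 0, 0]}, {"hand": 1, "offset": [0, 0, -2], "delta_rot": [0, 0, 0]}, {"hand": 1, "offset": [0, 0, -2], "delta_rot": [0, 0, -6]}, {"hand": 1, "offset": [0, 0, -0.5], "delta_rot": [0, 0, -6]}]'

```text
time: 32.23
position: [0.5878, -0.3682, 0.0921]
eef_rot: [[0.083, 0.997, 0.004], [0.997, -0.083, -0.003], [-0.003, 0.005, -1.0]]
wrist_force: [1.1, -0.9, -0.8]
finger_gap: 0.0548
grip_force: 30.0
```

Emit:
arm_command --rows '[{"hand": 1, "offset": [-0.1, -1.5, 0], "delta_rot": [0, 0, 0]}, {"hand": 1, "offset": [-0.3, -3, 0], "delta_rot": [0, 0, 0]}, {"hand": 1, "offset": [-0.3, -3, 0], "delta_rot": [0, 0, 0]}, {"hand": 1, "offset": [-0.3, -3, 0], "delta_rot": [0, 0, 0]}, {"hand": 1, "offset": [1.9, -2, 0], "delta_rot": [0, 0, 0]}]'

```text
time: 32.65
position: [0.4578, -0.3516, 0.0889]
eef_rot: [[0.095, 0.995, -0.0], [0.995, -0.095, -0.004], [-0.004, 0.0, -1.0]]
wrist_force: [-1.2, -0.4, -0.9]
finger_gap: 0.0549
grip_force: 30.0
```

Emit:
arm_command --rows '[{"hand": 1, "offset": [3.5, -0.3, 0], "delta_rot": [0, 0, 0]}, {"hand": 1, "offset": [4, -0.35, 0], "delta_rot": [0, 0, 0]}, {"hand": 1, "offset": [4, -0.35, 0], "delta_rot": [0, 0, 0]}, {"hand": 1, "offset": [4, -0.35, 0], "delta_rot": [0, 0, 0]}, {"hand": 1, "offset": [4, -0.35, 0], "delta_rot": [0, 0, 0]}]'

```text
time: 33.07
position: [0.4625, -0.1495, 0.0881]
eef_rot: [[0.089, 0.996, 0.001], [0.996, -0.089, 0.001], [0.001, 0.001, -1.0]]
wrist_force: [1.3, 0.1, -0.8]
finger_gap: 0.0545
grip_force: 30.0
```

Emit:
arm_command --rows '[{"hand": 1, "offset": [4, -0.35, 0], "delta_rot": [0, 0, 0]}, {"hand": 1, "offset": [4, -0.35, 0], "delta_rot": [0, 0, 0]}, {"hand": 1, "offset": [4, -0.35, 0], "delta_rot": [0, 0, 0]}, {"hand": 1, "offset": [4, -0.35, 0], "delta_rot": [0, 0, 0]}, {"hand": 1, "offset": [4, -0.35, 0], "delta_rot": [0, 0, 0]}]'

```text
time: 33.48
position: [0.4629, 0.0518, 0.0887]
eef_rot: [[0.088, 0.996, 0.002], [0.996, -0.088, 0.003], [0.003, 0.001, -1.0]]
wrist_force: [0.9, -0.6, -0.9]
finger_gap: 0.0552
grip_force: 30.0
```

Emit:
arm_command --rows '[{"hand": 1, "offset": [3, -0.25, 0], "delta_rot": [0, 0, 0]}, {"hand": 1, "offset": [1.5, -0.1, 0], "delta_rot": [0, 0, 0]}, {"hand": 1, "offset": [0.5, 0, 0], "delta_rot": [0, 0, 0]}, {"hand": 1, "offset": [0, 0, 0], "delta_rot": [0, 0, 0]}, {"hand": 1, "offset": [0, 0, 0], "delta_rot": [0, 0, 0]}]'

```text
time: 33.9
position: [0.464, 0.098, 0.0877]
eef_rot: [[0.09, 0.996, 0.0], [0.996, -0.09, -0.001], [-0.001, 0.0, -1.0]]
wrist_force: [-0.2, -0.2, -1.2]
finger_gap: 0.0546
grip_force: 30.0
```

Emit:
arm_command --rows '[{"hand": 1, "offset": [0, 0, 0], "delta_rot": [0, 0, 0]}, {"hand": 1, "offset": [0, 0, 0], "delta_rot": [0, 0, 0]}, {"hand": 1, "offset": [0, 0, 0], "delta_rot": [0, 0, 0]}]'

```text
time: 34.15
position: [0.4638, 0.0986, 0.0875]
eef_rot: [[0.09, 0.996, -0.0], [0.996, -0.09, -0.0], [-0.0, -0.0, -1.0]]
wrist_force: [-1.0, -0.5, -1.2]
finger_gap: 0.0548
grip_force: 30.0
```

Run:
```python
from h import *
t=cam("top");s=cam("side")["frame"]
print(bot.state()["position"],proj(t,[[.465,.050,.095],[.455,.15,.095]]))
t=t["frame"]
A=np.hstack([cv2.resize(t[230:330,160:285],(400,320),interpolation=2),cv2.resize(s[160:260,220:345],(400,320),interpolation=2)]);cv2.imwrite("pics/a9.png",A[:,:,::-1])
```

```text
[0.46382821 0.09917255 0.08748755] [[246.34726489 292.03710196]
 [211.27144732 296.3247676 ]]
```

View pics/a9.png

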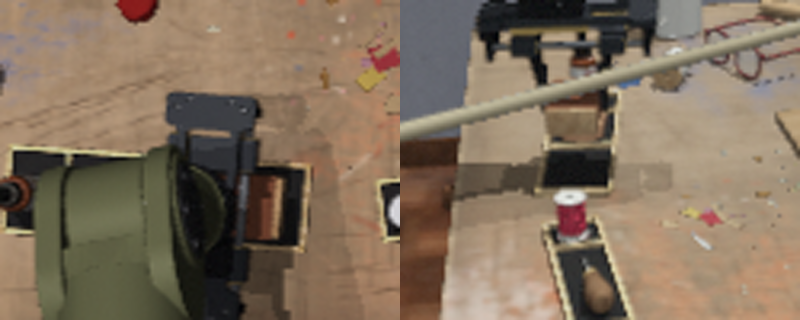

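The block hangs over the largest compartment. Its −y end is at top crop (287,205), about 5 mm short of where it should be, so I shift +0.5 cm and lower.

Emit:
arm_command --rows '[{"hand": 1, "offset": [0.5, -0.1, 0.5], "delta_rot": [0, 0, 0]}, {"hand": 1, "offset": [0, 0, 1.5], "delta_rot": [0, 0, 0]}, {"hand": 1, "offset": [0, 0, 1.5], "delta_rot": [0, 0, 0]}, {"hand": 1, "offset": [0, 0, 1.2], "delta_rot": [0, 0, 0]}, {"hand": 1, "offset": [0, 0, 0.7], "delta_rot": [0, 0, 0]}]'

```text
time: 34.67
position: [0.4621, 0.1051, 0.0319]
eef_rot: [[0.087, 0.996, -0.002], [0.996, -0.087, -0.001], [-0.001, -0.002, -1.0]]
wrist_force: [0.0, -0.1, -0.6]
finger_gap: 0.055
grip_force: 30.0
```

Emit:
arm_command --rows '[{"hand": 1, "offset": [0, 0, 0.4], "delta_rot": [0, 0, 0]}, {"hand": 1, "offset": [0, 0, 0.2], "delta_rot": [0, 0, 0]}, {"hand": 1, "offset": [0, 0, 0.1], "delta_rot": [0, 0, 0]}, {"hand": 1, "offset": [0, 0, 0], "delta_rot": [0, 0, 0]}, {"hand": 1, "offset": [0, 0, 0], "delta_rot": [0, 0, 0]}]'

```text
time: 35.08
position: [0.4637, 0.1053, 0.027]
eef_rot: [[0.087, 0.996, 0.001], [0.996, -0.087, 0.001], [0.001, 0.001, -1.0]]
wrist_force: [0.6, 0.4, -0.8]
finger_gap: 0.0551
grip_force: 30.0
```

Emit:
arm_command --rows '[{"hand": 1, "offset": [0, 0, 0], "delta_rot": [0, 0, 0]}, {"hand": 1, "offset": [0, 0, 0], "delta_rot": [0, 0, 0]}]'

```text
time: 35.25
position: [0.4635, 0.1053, 0.0269]
eef_rot: [[0.087, 0.996, 0.001], [0.996, -0.087, 0.001], [0.001, 0.001, -1.0]]
wrist_force: [-0.9, 0.1, -0.7]
finger_gap: 0.0545
grip_force: 30.0
```

Emit:
arm_command --rows '[{"hand": 1, "offset": [0, 0, 0.15], "delta_rot": [0, 0, 0]}, {"hand": 1, "offset": [0, 0, 0.07], "delta_rot": [0, 0, 0]}, {"hand": 1, "offset": [0, 0, 0], "delta_rot": [0, 0, 0]}, {"hand": 1, "offset": [0, 0, 0], "delta_rot": [0, 0, 0]}, {"hand": 1, "offset": [0, 0, 0], "delta_rot": [0, 0, 0]}]'

```text
time: 35.67
position: [0.4633, 0.1053, 0.0245]
eef_rot: [[0.087, 0.996, 0.0], [0.996, -0.087, 0.0], [0.0, 0.0, -1.0]]
wrist_force: [-0.9, 0.7, 4.0]
finger_gap: 0.0548
grip_force: 30.0
```

Emit:
arm_command --rows '[{"hand": -1, "offset": [0, 0, 0], "delta_rot": [0, 0, 0]}, {"hand": -1, "offset": [0, 0, 0], "delta_rot": [0, 0, 0]}, {"hand": -1, "offset": [0, 0, 0], "delta_rot": [0, 0, 0]}, {"hand": -1, "offset": [0, 0, 0], "delta_rot": [0, 0, 0]}, {"hand": -1, "offset": [0, 0, -1], "delta_rot": [0, 0, 0]}]'

```text
time: 36.08
position: [0.4617, 0.1045, 0.0331]
eef_rot: [[0.087, 0.996, -0.003], [0.996, -0.087, -0.002], [-0.002, -0.003, -1.0]]
wrist_force: [-0.3, 0.9, -0.9]
finger_gap: 0.0801
grip_force: 0.0
```

Emit:
arm_command --rows '[{"hand": -1, "offset": [0, 0, -3], "delta_rot": [0, 0, 0]}, {"hand": -1, "offset": [0, 0, -3], "delta_rot": [0, 0, 0]}, {"hand": -1, "offset": [0, 0, -3], "delta_rot": [0, 0, 0]}, {"hand": -1, "offset": [-2, 0.2, -1], "delta_rot": [0, 0, 0]}, {"hand": -1, "offset": [-4, 0.35, 0], "delta_rot": [0, 0, 0]}]'

```text
time: 36.5
position: [0.4661, 0.0491, 0.138]
eef_rot: [[0.08, 0.997, 0.007], [0.997, -0.08, 0.004], [0.005, 0.006, -1.0]]
wrist_force: [0.4, -0.7, 0.5]
finger_gap: 0.0864
grip_force: 0.0
```

Emit:
arm_command --rows '[{"hand": -1, "offset": [-4, 0.35, 0], "delta_rot": [0, 0, 0]}, {"hand": -1, "offset": [-4, 0.35, 0], "delta_rot": [0, 0, 0]}, {"hand": -1, "offset": [-4, 0.35, 0], "delta_rot": [0, 0, 0]}, {"hand": -1, "offset": [-4, 0.35, 0], "delta_rot": [0, 0, 0]}, {"hand": -1, "offset": [-4, 0.35, 0], "delta_rot": [0, 0, 0]}]'

```text
time: 36.92
position: [0.4632, -0.1576, 0.1352]
eef_rot: [[0.087, 0.996, 0.002], [0.996, -0.087, 0.002], [0.003, 0.002, -1.0]]
wrist_force: [0.5, -0.3, 0.4]
finger_gap: 0.0871
grip_force: 0.0
```

Emit:
arm_command --rows '[{"hand": -1, "offset": [-4, 0.35, 0], "delta_rot": [0, 0, 0]}, {"hand": -1, "offset": [-4, 0.35, 0], "delta_rot": [0, 0, 0]}, {"hand": -1, "offset": [-4, 0.35, 0], "delta_rot": [0, 0, 0]}, {"hand": -1, "offset": [-4, 0.35, 0], "delta_rot": [0, 0, 0]}, {"hand": -1, "offset": [-4, 0.35, 0], "delta_rot": [0, 0, 0]}]'

```text
time: 37.33
position: [0.4632, -0.3584, 0.1344]
eef_rot: [[0.087, 0.996, -0.0], [0.996, -0.087, 0.0], [0.0, -0.0, -1.0]]
wrist_force: [1.2, -0.1, 1.0]
finger_gap: 0.0873
grip_force: 0.0
```

Emit:
arm_command --rows '[{"hand": -1, "offset": [-4, 0.35, 0], "delta_rot": [0, 0, 0]}, {"hand": -1, "offset": [-4, 0.35, 0], "delta_rot": [0, 0, 0]}, {"hand": -1, "offset": [-2, 0.2, 0], "delta_rot": [0, 0, 0]}, {"hand": -1, "offset": [0, 0, 0], "delta_rot": [0, 0, 0]}, {"hand": -1, "offset": [0, 0, 0], "delta_rot": [0, 0, 0]}]'

```text
time: 37.75
position: [0.4623, -0.4586, 0.1346]
eef_rot: [[0.09, 0.996, -0.001], [0.996, -0.09, -0.001], [-0.001, -0.001, -1.0]]
wrist_force: [0.5, 0.7, -0.2]
finger_gap: 0.087
grip_force: 0.0
```

Run:
```python
from h import *
t=cam("top");s=cam("side")
print(bot.state()["position"])
t=t["frame"];s=s["frame"]
A=np.hstack([cv2.resize(t[240:320,130:250],(400,267),interpolation=2),cv2.resize(t[240:320,245:365],(400,267),interpolation=2)])
B=np.hstack([cv2.resize(s[165:265,225:345],(400,333),interpolation=2),cv2.resize(t,(400,300))[:300] if 0 else cv2.resize(t[200:400,80:320],(400,333))])
cv2.imwrite("pics/f.png",np.vstack([A,B])[:,:,::-1])
f=t; H,S,V=[x.astype(int) for x in cv2.split(cv2.cvtColor(f,cv2.COLOR_RGB2HSV))]
c=cam("top")
fin=lambda P:(np.array(P)-[467.1,180.5])@np.array([[.996,.087],[-.087,.996]])
print("tray f comp check",fin((460,100)),fin((470,214)),fin((477,294)))
b=blobs(c,((H<11)&(S>130)&(V>70)&(V<160)).astype(np.uint8),(205,270,265,315),.033); print("block",b,[fin(x[1]) for x in b])
m=cv2.morphologyEx(((V>150)&(S>60)&(S<130)).astype(np.uint8),cv2.MORPH_OPEN,np.ones((5,5)))
b=blobs(c,m,(183,277,212,306),.018);print("pad",b,[fin(x[1]) for x in b])
b=blobs(c,((V<25)).astype(np.uint8),(140,275,165,305),.104,4);print("bottle",b,[fin(x[1]) for x in b])
b=blobs(c,((V>150)&(S<50)).astype(np.uint8),(275,278,300,305),.047);print("spool",b)
b=blobs(c,((S>60)&(V>60)&(V<150)).astype(np.uint8),(305,280,345,300),.016);print("awl",b)
```

```text
[ 0.46404655 -0.4557842   0.13435135]
tray f comp check [-6.81000e-02 -8.07957e+01] [-2.61000e-02  3.36183e+01] [-1.410000e-02  1.139073e+02]
block [(array([231.2, 293.1]), array([461., 104.]), array([56., 86.]), -5.3)] [array([  0.5799, -76.7247])]
pad [(array([195.2, 290.9]), array([469., 215.]), array([48., 76.]), -1.3)] [array([-1.1091, 34.5273])]
bottle [(array([160.2, 290.5]), array([475., 293.]), array([ 8., 11.]), -1.2)] [array([ -1.9191, 112.7373])]
spool [(array([286.7, 295.2]), array([452., -62.]), array([27., 29.]), 89.1)]
awl [(array([333.6, 287. ]), array([ 472., -197.]), array([23., 74.]), 5.8)]
```

View pics/f.png

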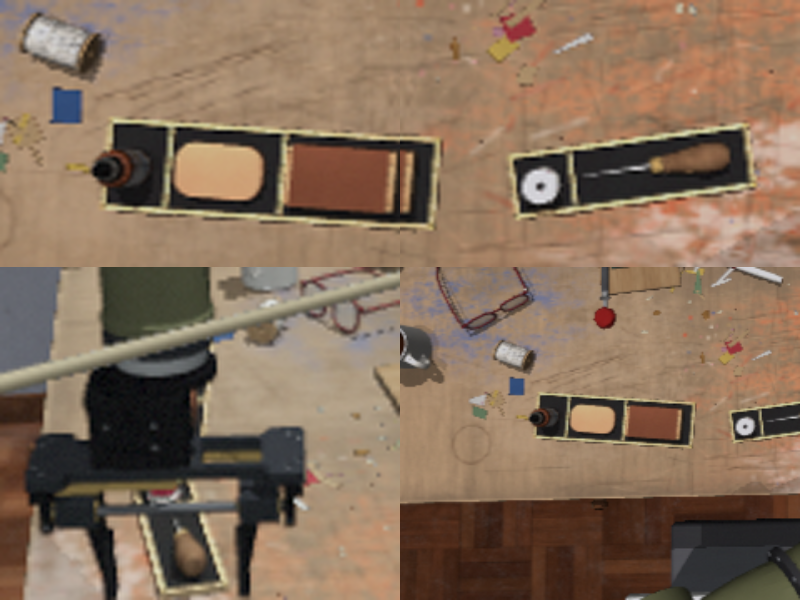

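All five measure within tolerance in their compartments:

| Item | Position in tray frame, x / y (mm) |
|---|---|
| Block | 0.6 / −77 |
| Pad | −1 / 35 |
| Bottle | −2 / 113 |
| Spool | −1 / 83 |
| Awl handle | 4 / −54 |

The views show the pad and block flat, the bottle upright, the awl lengthwise and the white spool undisturbed. The gripper is open and clear, so I hand in.

```bash
python3 -c "
from bench import bot
print(bot.sign_off())"
```

```text
the job is handed in; nothing more can be done
None
```

I made up both kits and handed the job in at about 38 s: my final measurements put all five pieces in their compartments within tolerance, with the white spool left alone, but the hand-in returned no verdict.

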